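# Lay up the biopsy tray around the kidney dish

## Robot

A 6-joint arm with a two-finger parallel gripper is mounted at the origin on the work surface. World frame = base frame: x ahead of the robot, y to its left, z up, the work surface at z = 0. Lengths are in m, angles in degrees, forces in N, time in s.
With the tool pointing down it reaches from about 0.3 to 0.875 m from the base axis. Payload 6.4 kg.
Tool frame: the origin (TCP) lies on the centre line of the jaws, within the pads' length; the fingertips stand 11 mm ahead of it and the grasp point (between the pads) lies 8 mm behind it (arm.tcp_to_tips is the distance from the TCP to the fingertips, in m); y points along the fingers, z is the direction in which the jaws open and shut, and the axes are right-handed (so a half turn about y gives the same grasp; the last joint's range is limited). The gripper opens to 85 mm and grips with 20 to 120 N. Pads are 22 mm wide; open, the fingers measure 114 mm over their backs; the gripper's body (76 mm by 85 mm) begins 54 mm behind the grasp point. The pads swing forward as they close: fully open they stand 13 mm farther back than shut.
Start: joints at [55.903, 10.359, 92.074, -0, 77.567, -11.82], TCP at [0.218, 0.532, 0.242] pointing down, gripper open.
Joint ranges: [-171.53, 171.53], [-51.25, 118.39], [17.06, 147.69], [-65.23, 245.23], [0, 150.52], [-178.68, 178.68]. Speed limits (degrees/s): [147.25, 147.25, 172.46, 180, 180, 180].

## Interface

Orientations are given as [roll, pitch, yaw] about the fixed x, y, z axes, in that order (R = Rz(yaw) Ry(pitch) Rx(roll)).
In Python, from plant import arm gives the robot as it stands. The module is installed in compiled form; this text tells all that it offers.
- The arm moves only by the shell command python3 -m jog 'ROWS' [FORCE]. ROWS is JSON, a list of rows, each a list of 7 numbers: the finger opening in cm, from 0 to 8.54, then the shift along the tool's x, y, z in cm, then the turn, a rotation vector about the tool's x, y, z in degrees. In form: [[grip, x, y, z, wx, wy, wz], ...]. A call has 1 to 8 rows; each row shifts and turns the pose as measured when the row begins, along the tool's axes as they then stand; what a row does not reach is not made up. A row lasts 1/10 s, in which the tool goes at most 50 mm and 8.59 degrees, less where a joint would pass 70% of its speed; a pose out of reach is approached as far as the arm can. A call is refused whole if a number of a shift passes 5 or a number of a turn 8.59, either way. A call with a gripper value outside its range is refused whole. The fingers move at their own pace and stop on an object; FORCE is the grip in N (left out, the last holds). Time passes only in rows, so rows that do not move let the fingers close. It gives the time, the measured TCP pose, the force and the opening at its end, in the units of the state.
- arm.sense(): the state, without advancing time (a new reading comes with each control period).
- arm.get_image(name): name is "scene" or "top" or "wrist"; returns the picture (420x560x3 uint8, red, green, blue); there is no depth.
- arm.camera_params(name): a dict with "K" (3x3 intrinsics, pixels), "rvec" (rotation vector, rad) and "tvec" (3), from world to camera coordinates, as OpenCV has them; the wrist camera has in their place "tool_from_camera" (4x4, takes a point from camera to tool coordinates, whose origin is the TCP and whose axes are the tool frame's). Camera axes: x right, y down, z forward; pixel columns grow to the right and rows downward; lengths in m; the calibration is good to about 2 mm. A picture is of the moment at which its call begins: read the wrist's pose just before it. camera_params takes no time and is no camera call.
- arm.close_job(): hands the job in, once; it reports no verdict.
The state is a dict: "t": time; "joint_positions": joint angles; "dq": joint speeds; "joint_torque": joint torques, N m; "tool_pos": TCP position; "tool_rot": TCP orientation; "contact_force": force on the tool from outside, world axes, zero at the start; "ft_torque": the same for the moment, N m; "grip_width": opening from 0.0 (shut) to 1.0 (fully open).
Only numpy, scipy, OpenCV 4.12 (cv2) and the standard library are available. Lean on these libraries where they do the work, as an engineer would, in place of code of your own. Each camera call takes 0.05 s, during which the arm holds its last target.

## Task

Lay up the biopsy tray around the kidney dish, which stays where it is: the large steel pot stands left of the dish and the specimen jar right of it, both in line with the dish's middle, the small pot directly in front of the large pot, and the tissue cassette, flat, directly in front of the jar. The clamp lies in front of the middle of the dish, between the small pot and the cassette, parallel to the dish's length with its tips pointing left. Leave about a finger's breadth (20 mm) between each thing and the one it is placed by; left, right and front are as seen from the robot and square with the dish, front being nearer the robot.

Things in the scene. Friction and masses are not known exactly. Their poses are not given: they have to be found in the camera images.
- tray: shallow instrument tray of bare metal, fixed, 195 (its x) by 370 (its y) mm outside, floor 4 mm thick, walls 4 mm thick, their rim 16 mm above the work surface. Origin at the centre of its underside, on the work surface; x points to the back (away from the robot), y to the left, z up. Everything is laid out on its floor, 4 mm above its origin.
- dish: kidney dish of bright steel, loose (about 220 g), already standing in the tray: 67 (its x) by 140 (its y, its length) mm overall, 30 mm high, its hollow side towards the robot. Origin at the centre of this outline, at the underside; x points to the back (away from the robot), y to the left. At the middle of its length the front edge lies only 17 mm in front of the origin, at its two lobes 33 mm.
- large_pot: round open steel pot, loose, 60 mm across, 42 mm high, wall 3 mm, sides almost upright. Origin at the centre of the underside; z up, its yaw means nothing.
- small_pot: round open steel pot, loose, 42 mm across, 34 mm high, wall 3 mm, sides almost upright. Origin at the centre of the underside; z up, its yaw means nothing.
- jar: specimen jar, loose, closed: clear body 41 mm across with a white label, white ribbed screw cap 44 mm across over the top 14 mm; 55 mm high in all. Origin at the centre of the underside; z up, its yaw means nothing.
- cassette: closed tissue cassette of white plastic, loose, a flat slotted box 28 (its x) by 40 (its y) by 8 (z) mm. Origin at the centre of the underside.
- clamp: small ring-handled steel clamp (haemostat), closed and rigid, loose, lying flat: 125 mm long along its x, 7 mm thick. Tips at x = +62 mm, two finger rings side by side round x = -49 mm, 48 mm wide over the rings. Origin at the middle of its length, on its underside, where the joint is a straight block 12 mm wide (y) from x = -15 to +15 mm; grip it there across y.
There are look-alikes about, which are no part of the job. There is more than one size of the cassette; the job needs the middle-sized.

How it is judged:
By the outcome, as a careful person would: the job done as asked, in the order asked, and still so for the second after the job is handed in, with the robot touching nothing.
It also fails if it takes over 128 s, if anything falls off the work surface, if the arm or the gripper's body presses on something with over 40 N, if the wrist force passes 120 N, or if a joint passes its speed limit or range.

## Working session

There is one attempt and no reset: what is moved stays moved. The work goes in short steps, Python scripts to look and compute and a shell command to move; the robot and the scene stay as the last step left them, time stands still between calls to the robot, and variables do not carry over. Pictures are saved under pics/ and viewed, and the job is handed in when it is done.

```bash
ls; mkdir -p pics
python3 - <<'E'
from plant import arm
import cv2,json
s=arm.sense();print(s)
for n in ("scene","top","wrist"):
    cv2.imwrite(f"pics/a_{n}.png",arm.get_image(n)[:,:,::-1]); print(n,arm.camera_params(n))
print(arm.tcp_to_tips)
E
```

```text
pics
{'t': 0.0, 'joint_positions': array([ 5.59004318e+01,  1.04011818e+01,  9.21319501e+01,  7.95560146e-04,
        7.75663555e+01, -1.18204865e+01]), 'dq': array([-0.05856756, -0.00684437,  0.04650829, -0.07089416,  0.15428958,
        0.06320159]), 'joint_torque': array([-2.33315492e-03, -4.44890285e+01, -3.51321352e+01, -6.60627338e-04,
        9.77337331e-03,  7.38819949e-06]), 'tool_pos': array([0.21767399, 0.53163553, 0.24138863]), 'tool_rot': array([-9.00972186e+01,  2.11397120e-02, -2.22792716e+01]), 'contact_force': array([-0.18760594, -0.03182313, -0.50878677]), 'ft_torque': array([ 0.04593852,  0.00135692, -0.01946208]), 'grip_width': 0.9978810344806711}
scene {'K': array([[457.97391896,   0.        , 274.36407411],
       [  0.        , 457.97391896, 213.21382582],
       [  0.        ,   0.        ,   1.        ]]), 'rvec': array([ 1.46674325,  2.37697686, -0.66948121]), 'tvec': array([ 0.20546486, -0.31539951,  1.18111435])}
top {'K': array([[472.76050005,   0.        , 285.89240332],
       [  0.        , 472.76050005, 209.15352801],
       [  0.        ,   0.        ,   1.        ]]), 'rvec': array([ 1.97775454, -2.24668046,  0.24883338]), 'tvec': array([0.02493195, 0.44481486, 0.90863431])}
wrist {'K': array([[364.42418126,   0.        , 278.29196726],
       [  0.        , 364.42418126, 208.62992034],
       [  0.        ,   0.        ,   1.        ]]), 'tool_from_camera': array([[ 3.37201246e-04,  9.46755989e-01,  3.21951835e-01,
        -8.34949323e-02],
       [ 4.61532949e-04, -3.21951966e-01,  9.46755892e-01,
        -1.31793982e-01],
       [ 9.99999837e-01, -1.70655887e-04, -5.45521688e-04,
         1.68040021e-04],
       [ 0.00000000e+00,  0.00000000e+00,  0.00000000e+00,
         1.00000000e+00]])}
0.011
```

View pics/a_scene.png

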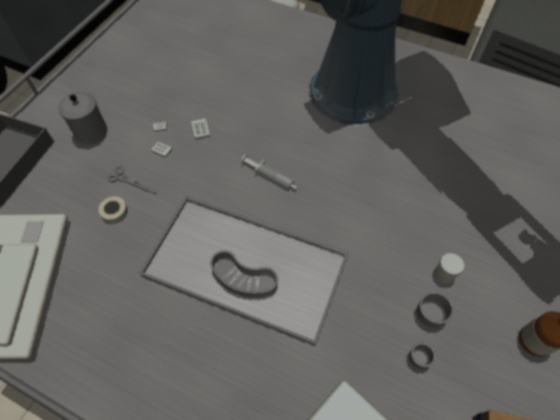

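View pics/a_top.png

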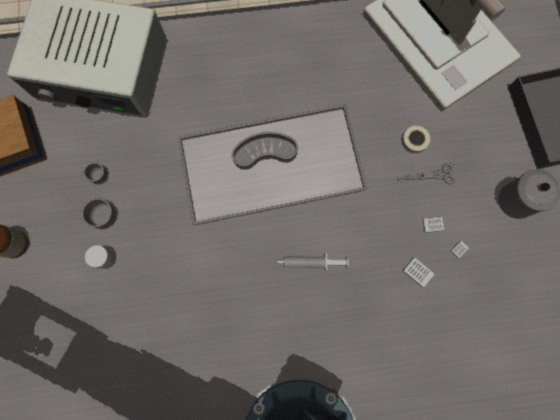

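View pics/a_wrist.png

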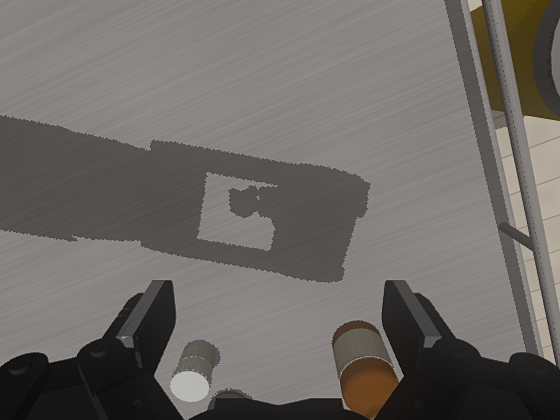

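```bash
cat > h.py <<'E'
from plant import arm
import cv2,numpy as np
from scipy.spatial.transform import Rotation as Ro
def cam(name,s=None):
    p=arm.camera_params(name);K=p["K"]
    if name=="wrist":
        s=s or arm.sense()
        R=Ro.from_euler("xyz",s["tool_rot"],degrees=True).as_matrix()
        T=np.eye(4);T[:3,:3]=R;T[:3,3]=s["tool_pos"]
        return K,T@p["tool_from_camera"]
    R=cv2.Rodrigues(p["rvec"])[0];T=np.eye(4);T[:3,:3]=R.T;T[:3,3]=-R.T@p["tvec"]
    return K,T
def plane(c,uv,z):
    K,T=c;uv=np.atleast_2d(np.array(uv,float))
    d=np.c_[uv,np.ones(len(uv))]@np.linalg.inv(K).T@T[:3,:3].T
    return T[:3,3]+d*((z-T[2,3])/d[:,2])[:,None]
def proj(c,P):
    K,T=c;P=np.atleast_2d(P);q=(P-T[:3,3])@T[:3,:3]@K.T
    return q[:,:2]/q[:,2:]
def snap(name,tag):
    s=arm.sense();c=cam(name,s);im=arm.get_image(name)[:,:,::-1].copy()
    cv2.imwrite(f"pics/{tag}.png",im);np.savez(f"pics/{tag}.npz",K=c[0],T=c[1]);return im,c
def load(tag):
    d=np.load(f"pics/{tag}.npz");return cv2.imread(f"pics/{tag}.png"),(d["K"],d["T"])
def st():
    s=arm.sense();print("t%.2f"%s["t"],s["tool_pos"].round(4),s["tool_rot"].round(2),"F",s["contact_force"].round(1),"g%.1fmm"%(85.4*s["grip_width"]));return s
E
python3 - <<'E'
from h import *
c=cam("top")
for n,uv,z in [("small",(95,173),.03),("large",(99,213),.04),("jar",(97,256),.055),("casM",(433,225),.008),("casS",(460,249),.008),("casL",(419,271),.008),("clampjoint",(427,176),.005),("dish",(265,150),.03),("tl",(181,139),.016),("tr",(345,109),.016),("bl",(195,222),.016),("br",(363,189),.016)]:
    print(n,plane(c,uv,z)[0].round(3))
im=cv2.imread("pics/a_top.png")
cv2.imwrite("pics/z1.png",cv2.resize(im[110:300,380:480],None,fx=4,fy=4)[:600])
print(c[1].round(3))
E
```

```text
small [0.576 0.354 0.03 ]
large [0.486 0.346 0.04 ]
jar [0.396 0.348 0.055]
casM [ 0.38  -0.335  0.008]
casS [ 0.323 -0.381  0.008]
casL [ 0.29  -0.288  0.008]
clampjoint [ 0.488 -0.344  0.005]
dish [ 0.581 -0.005  0.03 ]
tl [0.634 0.172 0.016]
tr [ 0.658 -0.19   0.016]
bl [0.448 0.158 0.016]
br [ 0.474 -0.2    0.016]
[[-0.127 -0.969  0.212  0.242]
 [-0.992  0.123 -0.033 -0.   ]
 [ 0.006 -0.214 -0.977  0.983]
 [ 0.     0.     0.     1.   ]]
```

View pics/z1.png

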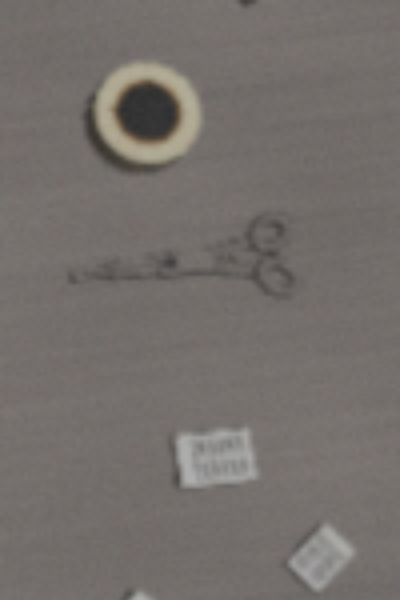

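```bash
python3 -m jog '[[8.5,0,0,0,0,-7.5,0],[8.5,0,0,0,0,-7.5,0],[8.5,0,0,0,0,-7.3,0],[8.5,4,0,-4,0,0,0],[8.5,4,0,-4,0,0,0],[8.5,4,0,-4,0,0,0],[8.5,4,0,-4,0,0,0],[8.5,4,0,-4,0,0,0]]'; python3 -c "
from h import *
st()"
```

```text
t: 0.95
tool_pos: [0.398, 0.3559, 0.239]
tool_rot: [-90.1, 0.3, 1.7]
contact_force: [-0.1, 1.1, 0.4]
grip_width: 0.993
t0.95 [0.398  0.3559 0.239 ] [-90.14   0.26   1.74] F [-0.1  1.1  0.4] g84.8mm
```

```bash
python3 -m jog '[[8.5,3,0,-1,0,1.7,0],[8.5,0,0,0,0,0,0],[8.5,0,0,0,0,0,0]]'; python3 -c "
from h import *
st()
snap('wrist','b1')"
```

```text
t: 1.25
tool_pos: [0.4332, 0.3409, 0.238]
tool_rot: [-90.2, 0.3, -0.5]
contact_force: [0.4, 0.5, -0.2]
grip_width: 0.998
t1.25 [0.4332 0.3409 0.238 ] [-90.25   0.27  -0.52] F [ 0.4  0.5 -0.2] g85.3mm
```

View pics/b1.png

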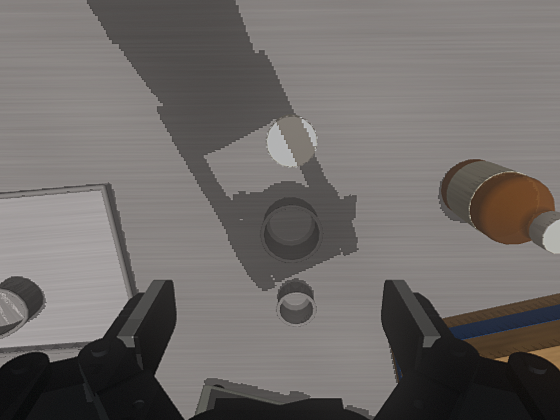

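Run:
```python
from h import *
im,c=load('b1')
cv2.imwrite("pics/z2.png",cv2.resize(im[100:340,200:400],None,fx=2.5,fy=2.5,interpolation=cv2.INTER_CUBIC))
g=cv2.cvtColor(im,cv2.COLOR_BGR2GRAY)
for n,(x,y),z,r in [("jar",(291,141),.055,.022),("large",(291,225),.042,.030),("small",(296,305),.034,.021)]:
    P=plane(c,(x,y),z)[0]
    q=proj(c,P+[[r,0,0],[-r,0,0],[0,r,0],[0,-r,0]]);print(n,P.round(4),q.round(1).tolist())
```

```text
jar [0.3947 0.3516 0.055 ] [[291.0, 166.2], [291.0, 114.6], [316.6, 140.8], [265.4, 141.2]]
large [0.477  0.3521 0.042 ] [[290.9, 253.3], [291.1, 195.1], [322.1, 224.8], [259.9, 225.2]]
small [0.5715 0.3578 0.034 ] [[295.9, 321.7], [296.1, 287.7], [315.7, 304.9], [276.3, 305.1]]
```

View pics/z2.png

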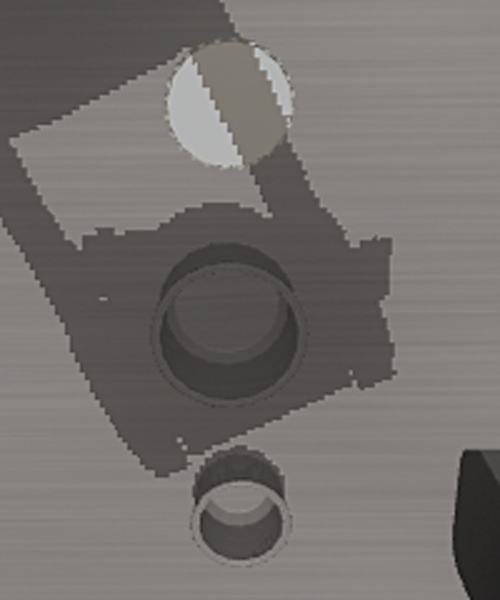

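Run:
```python
from h import *
im,c=load('b1')
for n,(x,y),z,r in [("jar",(291.8,141.4),.055,.022),("large",(291.2,233.6),.042,.030),("small",(296.4,308.8),.034,.021)]:
    P=plane(c,(x,y),z)[0]
    q=proj(c,P+[[r,0,0],[-r,0,0],[0,r,0],[0,-r,0]]);print(n,P.round(4),q.round(1).tolist())
```

```text
jar [0.3951 0.3523 0.055 ] [[291.7, 166.6], [291.9, 115.0], [317.4, 141.2], [266.2, 141.6]]
large [0.4859 0.3523 0.042 ] [[291.1, 261.5], [291.3, 204.2], [322.1, 233.4], [260.3, 233.8]]
small [0.5762 0.3583 0.034 ] [[296.3, 325.4], [296.5, 291.6], [316.0, 308.7], [276.8, 308.9]]
```

```bash
python3 -m jog '[[8.5,1,0,-4.5,0,0,0],[8.5,1.2,0,-4.5,0,0,0],[8.5,1.2,0,-4.5,0,-0.5,0],[8.5,1.2,0,-4.5,0,0,0],[8.5,1.2,0,-4.5,0,0,0],[8.5,1.2,0,-4.5,0,0,0],[8.5,1.2,0,-4.5,0,0,0],[8.5,1.2,0,-2.5,0,0,0]]'; python3 -m jog '[[8.5,0,0,0,0,0,0],[8.5,0,0,0,0,0,0]]'; python3 -c "
from h import *
st()
snap('wrist','b2')"
```

```text
t: 2.1
tool_pos: [0.5244, 0.0044, 0.2383]
tool_rot: [-90.1, 0.3, 1.6]
contact_force: [-0.1, 0.7, 0.4]
grip_width: 0.995
t: 2.3
tool_pos: [0.5246, 0.0034, 0.238]
tool_rot: [-90.1, 0.3, 1.6]
contact_force: [0.6, -0.5, -1.4]
grip_width: 0.996
t2.30 [0.5246 0.0034 0.238 ] [-90.08   0.3    1.56] F [ 0.6 -0.5 -1.4] g85.1mm
```

View pics/b2.png

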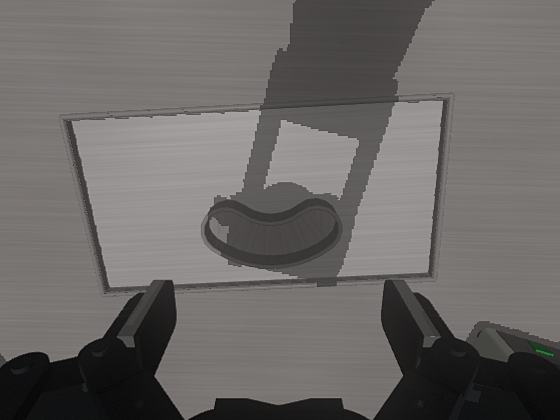

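Run:
```python
from h import *
im,c=load('b2')
cr=cv2.resize(im[180:280,192:352],None,fx=5,fy=5,interpolation=cv2.INTER_CUBIC)
cr=cv2.convertScaleAbs(cr,alpha=1.8,beta=-40)
cv2.imwrite("pics/z3.png",cr)
```

```text
(no output)
```

View pics/z3.png

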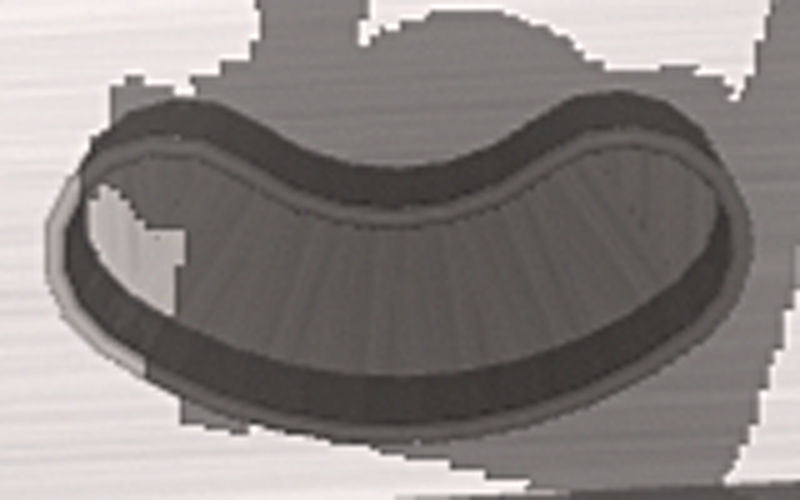

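```bash
cat > dish.py <<'E'
from h import *
im,c=load('b2')
pts={"L":(45,252),"R":(753,245),"lobeL":(172,138),"lobeR":(622,127),"mid":(400,207),"back":(410,440)}
W={k:plane(c,np.array(v)/5+[191.6,179.6],.034)[0] for k,v in pts.items()}
for k,v in W.items(): print(k,v.round(4))
t=lambda a,b:np.degrees(np.arctan2(-(W[b]-W[a])[0],(W[b]-W[a])[1]))
print("yaw lobes",t("lobeL","lobeR"),"ends",t("L","R"))
# tray corners (floor-level wall tops)
for v in [(62,115),(453,94),(436,278),(105,294)]: print("tray",plane(c,v,.016)[0].round(4))
E
python3 dish.py
python3 - <<'E'
from h import *
im,c=load('b2')
# lobe positions/ends in rotated frames, tune outline along yaw
E
```

```text
L [ 0.5787 -0.0723  0.034 ]
R [0.5734 0.068  0.034 ]
lobeL [ 0.5542 -0.0467  0.034 ]
lobeR [0.5495 0.0406 0.034 ]
mid [ 0.5673 -0.0021  0.034 ]
back [0.6183 0.0011 0.034 ]
yaw lobes 3.0424723059578573 ends 2.185411635603775
tray [ 0.4726 -0.2025  0.016 ]
tray [0.4439 0.1631 0.016 ]
tray [0.6355 0.1789 0.016 ]
tray [ 0.6657 -0.1858  0.016 ]
```

```bash
python3 -m jog '[[8.5,1,3,0,0,1.5,0],[8.5,1,3,0,0,0,0],[8.5,0.5,3,0,0,0,0],[8.5,0,0,0,0,0,0],[8.5,0,0,0,0,0,0]]'; python3 -c "
from h import *
st()
im,c=snap('wrist','b3')
cr=cv2.resize(im[100:300,160:400],None,fx=3,fy=3,interpolation=cv2.INTER_CUBIC)
cv2.imwrite('pics/z4.png',cv2.convertScaleAbs(cr,alpha=1.8,beta=-40))"
```

```text
t: 2.85
tool_pos: [0.5489, 0.0131, 0.148]
tool_rot: [-90.1, 0.1, 0.7]
contact_force: [-0.0, 1.3, -0.4]
grip_width: 0.995
t2.85 [0.5489 0.0131 0.148 ] [-90.07   0.1    0.74] F [-0.   1.3 -0.4] g85.0mm
```

View pics/z4.png

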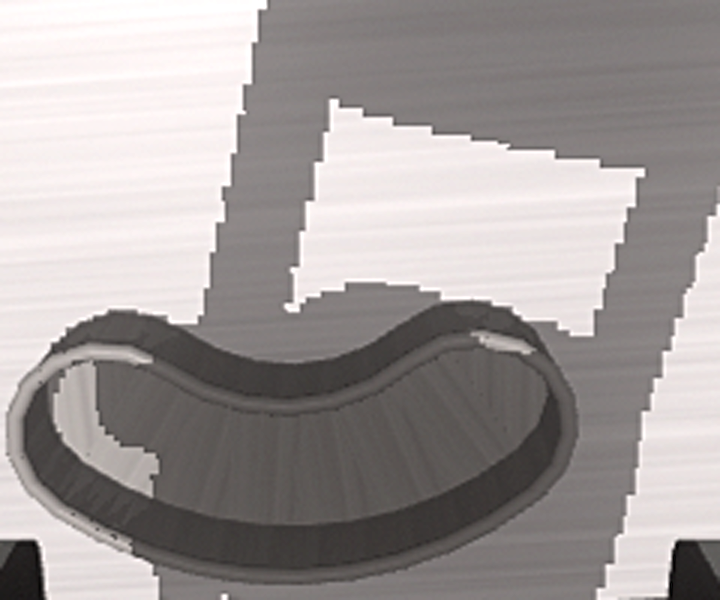

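Run:
```python
from h import *
im,c=load('b3')
g=lambda v,z=.034:plane(c,np.array(v)/3+[159.67,99.67],z)[0]
pts={"L":(6,425),"R":(578,420),"lobeL":(105,343),"lobeR":(468,331),"mid":(290,402),"back":(285,583)}
W={k:g(v) for k,v in pts.items()}
W["bL"]=g((130,309),.004);W["bR"]=g((475,299),.004)
for k,v in W.items(): print(k,v.round(4))
t=lambda a,b:np.degrees(np.arctan2(-(W[b]-W[a])[0],(W[b]-W[a])[1]))
print(t("lobeL","lobeR"),t("L","R"),t("bL","bR"))
for a in (2.5,3,3.5):
    R=np.array([[np.cos(np.radians(a)),np.sin(np.radians(a))],[-np.sin(np.radians(a)),np.cos(np.radians(a))]])
    q={k:R@v[:2] for k,v in W.items()}
    x=(q["back"][0]+(q["lobeL"][0]+q["lobeR"][0])/2)/2; y=(q["L"][1]+q["R"][1])/2
    print(a,(R.T@[x,y]).round(4),{k:((v-[x,y])*1000).round(1).tolist() for k,v in q.items()})
```

```text
L [ 0.5754 -0.0722  0.034 ]
R [0.5722 0.0678 0.034 ]
lobeL [ 0.5538 -0.0466  0.034 ]
lobeR [0.5496 0.0399 0.034 ]
mid [ 0.5684 -0.0026  0.034 ]
back [ 0.6189 -0.0042  0.034 ]
bL [ 0.5548 -0.0466  0.004 ]
bR [0.5509 0.0447 0.004 ]
2.7512794389427624 1.2999998702646052 2.484642843195533
2.5 [ 0.5852 -0.0017] {'L': [-12.8, -70.0], 'R': [-9.9, 70.0], 'lobeL': [-33.4, -43.5], 'lobeR': [-33.7, 43.1], 'mid': [-16.8, -0.1], 'back': [33.6, -4.0], 'bL': [-32.3, -43.6], 'bR': [-32.3, 47.8]}
3 [ 0.5852 -0.0016] {'L': [-13.4, -70.0], 'R': [-9.3, 70.0], 'lobeL': [-33.7, -43.3], 'lobeR': [-33.3, 43.3], 'mid': [-16.8, -0.1], 'back': [33.5, -4.4], 'bL': [-32.7, -43.4], 'bR': [-31.8, 48.0]}
3.5 [ 0.5851 -0.0015] {'L': [-14.0, -70.0], 'R': [-8.7, 70.0], 'lobeL': [-34.1, -43.1], 'lobeR': [-33.0, 43.5], 'mid': [-16.8, -0.0], 'back': [33.5, -4.7], 'bL': [-33.0, -43.2], 'bR': [-31.4, 48.2]}
```

```bash
python3 -m jog '[[8.5,-1,-1,4.5,0,0,0],[8.5,-1,-1,4.5,0,0,0],[8.5,-1,-1,4.5,0,0,0],[8.5,-1,0,4.5,0,0,0],[8.5,-1,0,4.5,0,0,0],[8.5,-1,0,4.5,0,0,0],[8.5,0,0,4.5,0,0,0],[8.5,0,0,0,0,8.5,0]]' 60; python3 -m jog '[[8.5,0,0,0,0,8.5,0],[8.5,0,0,0,0,8.5,0],[8.5,0,0,0,0,8.5,0],[8.5,0,0,0,0,8.5,0],[8.5,0,0,0,0,8.5,0],[8.5,0,0,0,0,8.5,0],[8.5,0,0,0,0,8.5,0],[8.5,0,0,0,0,8.5,0]]';python3 -m jog '[[8.5,0,0,0,0,8.5,0],[8.5,0,0,0,0,5,0],[8.5,0,0,0,0,0,0]]'
cat > go.py <<'E'
import sys
from h import *
# go x y z yaw : print shift in tool frame (cm) and turn about tool y (deg)
s=st();x,y,z,yaw=map(float,sys.argv[1:])
R=Ro.from_euler("xyz",s["tool_rot"],degrees=True)
d=R.inv().apply(np.array([x,y,z])-s["tool_pos"])*100
Rt=Ro.from_euler("xyz",[-90,0,yaw],degrees=True)
print("shift cm",d.round(2),"turn",(R.inv()*Rt).as_rotvec(degrees=True).round(2),"q6 %.1f"%s["joint_positions"][5])
E
python3 go.py .4859 .3523 .15 -90
```

```text
t: 3.7
tool_pos: [0.4862, 0.3422, 0.1976]
tool_rot: [-89.5, -1.3, -7.9]
contact_force: [0.5, -0.4, 0.5]
grip_width: 0.996
t: 4.5
tool_pos: [0.4857, 0.3505, 0.2171]
tool_rot: [-87.3, 0.3, -76.9]
contact_force: [-0.2, -0.2, 0.4]
grip_width: 0.996
t: 4.8
tool_pos: [0.486, 0.3523, 0.2244]
tool_rot: [-87.0, 1.2, -90.7]
contact_force: [1.2, 0.1, 0.0]
grip_width: 0.995
t4.80 [0.486  0.3523 0.2244] [-87.     1.19 -90.73] F [1.2 0.1 0. ] g85.0mm
shift cm [ 0.15  7.43 -0.4 ] turn [-3.   -0.76 -1.17] q6 25.6
```

```bash
python3 -m jog '[[8.5,0,0,0,-3,-0.8,-1.2],[8.5,0,4,0,0,0,0],[8.5,0,4,0,0,0,0],[8.5,0,4,0,0,0,0],[8.5,0,0,0,0,0,0]]'; python3 go.py .4859 .3523 .06 -90
```

```text
t: 5.3
tool_pos: [0.4895, 0.3558, 0.1122]
tool_rot: [-89.2, 0.3, -89.0]
contact_force: [-1.0, 0.2, 0.2]
grip_width: 0.998
t5.30 [0.4895 0.3558 0.1122] [-89.24   0.32 -89.  ] F [-1.   0.2  0.2] g85.2mm
shift cm [ 0.37  5.21 -0.43] turn [-0.75  1.   -0.32] q6 23.8
```

```bash
python3 -m jog '[[8.5,0.37,2.6,-0.4,-0.7,1,-0.3],[8.5,0,2.5,0,0,0,0],[8.5,0,0,0,0,0,0]]'; python3 go.py .4859 .3523 .015 -90; python3 -c "
from h import *
snap('wrist','b4')"
```

```text
t: 5.6
tool_pos: [0.4893, 0.3545, 0.0678]
tool_rot: [-89.5, 0.2, -89.7]
contact_force: [-0.6, 0.9, -0.4]
grip_width: 0.99
t5.60 [0.4893 0.3545 0.0678] [-89.53   0.22 -89.66] F [-0.6  0.9 -0.4] g84.5mm
shift cm [ 0.24  5.27 -0.38] turn [-0.47  0.34 -0.22] q6 24.3
```

View pics/b4.png

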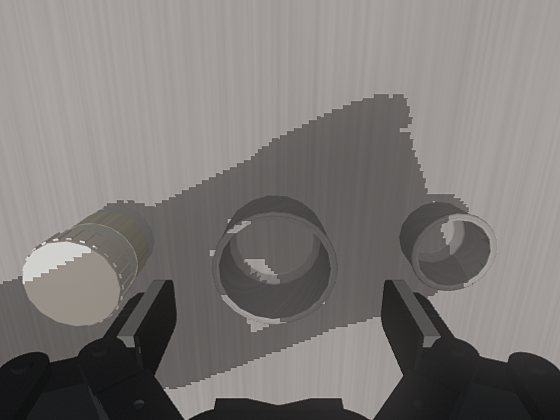

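```bash
python3 -m jog '[[8.5,0.24,2.6,-0.38,-0.4,0.3,-0.2],[8.5,0,2.6,-0.1,0,0,0],[8.5,0,0.5,0,0,0,0],[8.5,0,0,0,0,0,0]]'; python3 go.py .4859 .3523 .015 -90
```

```text
t: 6.05
tool_pos: [0.4945, 0.3574, 0.0252]
tool_rot: [-88.8, 0.5, -89.7]
contact_force: [-0.3, -0.1, 0.3]
grip_width: 0.996
t6.05 [0.4945 0.3574 0.0252] [-88.8    0.53 -89.73] F [-0.3 -0.1  0.3] g85.0mm
shift cm [ 0.52  1.   -0.88] turn [-1.2   0.26 -0.53] q6 24.5
```

```bash
python3 -m jog '[[8.5,0.5,0.3,-0.9,-1.2,0.2,-0.5],[8.5,0,0.7,0,0,0,0],[8.5,0,0,0,0,0,0]]'; python3 go.py .4859 .3523 .015 -90
```

```text
t: 6.35
tool_pos: [0.488, 0.3537, 0.02]
tool_rot: [-89.7, 0.2, -89.9]
contact_force: [-0.7, 1.1, 0.5]
grip_width: 0.997
t6.35 [0.488  0.3537 0.02  ] [-89.71   0.17 -89.91] F [-0.7  1.1  0.5] g85.2mm
shift cm [ 0.14  0.49 -0.21] turn [-0.29  0.09 -0.17] q6 24.5
```

```bash
python3 -m jog '[[8.5,0.2,0.6,-0.25,-0.3,0,-0.2],[8.5,0,0,0,0,0,0],[5,0,0,0,0,0,0],[5,0,0,0,0,0,0],[5,0,0,0,0,0,0],[5,0,0,0,0,0,0],[5,0,0,0,0,0,0]]' 50; python3 go.py .4859 .3523 .015 -90
```

```text
t: 7.05
tool_pos: [0.4862, 0.3519, 0.0147]
tool_rot: [-89.9, -0.0, -89.9]
contact_force: [0.2, -0.5, 0.6]
grip_width: 0.673
t7.05 [0.4862 0.3519 0.0147] [-8.994e+01 -1.000e-02 -8.990e+01] F [ 0.2 -0.5  0.6] g57.5mm
shift cm [-0.04 -0.03 -0.03] turn [-0.06  0.1   0.01] q6 24.5
```

```bash
cat > tg.py <<'E'
import numpy as np
a=np.radians(2.75);D=np.array([.5852,-.0016]);R=np.array([[np.cos(a),-np.sin(a)],[np.sin(a),np.cos(a)]])
L={"large":(0,120),"jar":(0,-112),"small":(-71,120),"cassette":(-56,-112),"clamp":(-77,0)}
T={k:D+R@np.array(v)/1000 for k,v in L.items()}
if __name__=="__main__":
    for k,v in T.items(): print(k,v.round(4))
E
python3 tg.py
python3 -m jog '[[5,0,-2,0,0,0,0],[5,0,-3,0,0,0,0],[5,0,-3,0,0,0,0],[5,0,-3,0,0,0,0],[5,0,0,0,0,0,0]]' 50; python3 go.py .5794 .1183 .1 -87.25
```

```text
large [0.5794 0.1183]
jar [ 0.5906 -0.1135]
small [0.5085 0.1149]
cassette [ 0.5346 -0.1162]
clamp [ 0.5083 -0.0053]
t: 7.55
tool_pos: [0.484, 0.3508, 0.1251]
tool_rot: [-90.3, -0.2, -89.9]
contact_force: [1.0, 0.5, -1.0]
grip_width: 0.673
t7.55 [0.484  0.3508 0.1251] [-90.3   -0.17 -89.91] F [ 1.   0.5 -1. ] g57.5mm
shift cm [23.26  2.53  9.52] turn [ 0.3  -2.66  0.16] q6 24.5
```

```bash
python3 -m jog '[[5,3.9,0,1.6,0,0,0],[5,3.9,0,1.6,0,0,0],[5,3.9,0,1.6,0,0,0],[5,3.9,0,1.6,0,0,0],[5,3.9,0,1.6,0,0,0],[5,3.9,0,1.6,0,-2,0],[5,0,0,0,0,0,0]]'; python3 go.py .5794 .1183 .06 -87.25
```

```text
t: 8.25
tool_pos: [0.5805, 0.1102, 0.1194]
tool_rot: [-90.6, -0.1, -87.5]
contact_force: [0.6, -0.1, -0.3]
grip_width: 0.669
t8.25 [0.5805 0.1102 0.1194] [-90.57  -0.15 -87.5 ] F [ 0.6 -0.1 -0.3] g57.2mm
shift cm [-0.83  5.94 -0.01] turn [ 0.57 -0.25  0.14] q6 -3.1
```

```bash
python3 -m jog '[[5,-0.8,1,0,0.5,-0.2,0.1],[5,0,2,0,0,0,0],[5,0,2,0,0,0,0],[5,0,2,0,0,0,0],[5,0,0,0,0,0,0]]'; python3 go.py .5794 .1183 .0195 -87.25
```

```text
t: 8.75
tool_pos: [0.5747, 0.1235, 0.0408]
tool_rot: [-90.4, 0.1, -87.3]
contact_force: [-1.9, -0.1, -1.5]
grip_width: 0.672
t8.75 [0.5747 0.1235 0.0408] [-90.38   0.11 -87.29] F [-1.9 -0.1 -1.5] g57.4mm
shift cm [0.55 2.12 0.46] turn [ 0.38 -0.04 -0.11] q6 -2.2
```

```bash
python3 -m jog '[[5,0.55,0.4,0.45,0.4,0,-0.1],[5,0.05,0.8,0,0,0,0],[5,0,0.6,0,0,0,0],[5,0,0,0,0,0,0]]'; python3 go.py .5794 .1183 .019 -87.25
```

```text
t: 9.15
tool_pos: [0.5791, 0.1205, 0.0217]
tool_rot: [-89.9, 0.0, -87.1]
contact_force: [-0.5, 0.8, -0.9]
grip_width: 0.676
t9.15 [0.5791 0.1205 0.0217] [-8.991e+01  3.000e-02 -8.709e+01] F [-0.5  0.8 -0.9] g57.7mm
shift cm [0.22 0.27 0.02] turn [-0.09  0.16 -0.03] q6 -2.7
```

```bash
python3 -m jog '[[5,0.22,0.1,0.02,0,0,0],[5,0.05,0.1,0,0,0,0],[5,0,0,0,0,0,0]]'; python3 go.py .5794 .1183 .019 -87.25;  python3 -c "
from h import *
snap('wrist','b5')"
```

```text
t: 9.45
tool_pos: [0.5805, 0.1175, 0.0207]
tool_rot: [-89.8, 0.0, -87.1]
contact_force: [-0.3, 0.3, -1.1]
grip_width: 0.676
t9.45 [0.5805 0.1175 0.0207] [-8.979e+01  2.000e-02 -8.711e+01] F [-0.3  0.3 -1.1] g57.7mm
shift cm [-0.08  0.17 -0.11] turn [-0.21  0.14 -0.02] q6 -3.0
```

View pics/b5.png

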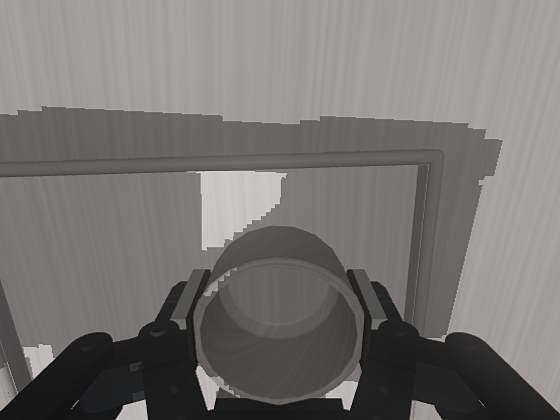

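```bash
python3 -c "
from h import *
im,c=load('b5')
print(plane(c,(279.5,331),.048),proj(c,[[.5805+.03,.1175,.048],[.5805,.1175+.03,.048],[.5805,.1175-.03,.048]]))"
python3 -m jog '[[5,-0.08,0.15,-0.1,-0.2,0,0],[5,0,0.1,0,0,0,0],[5,0,0,0,0,0,0]]'; python3 go.py .5794 .1183 .019 -87.25
```

```text
[[0.58023196 0.12103309 0.048     ]] [[366.113357   343.02742135]
 [284.58802013 261.52112831]
 [275.60400497 406.55258835]]
t: 9.8
tool_pos: [0.5799, 0.1182, 0.0187]
tool_rot: [-89.9, 0.0, -87.1]
contact_force: [-0.5, 0.2, -0.3]
grip_width: 0.673
t9.80 [0.5799 0.1182 0.0187] [-8.993e+01  2.000e-02 -8.712e+01] F [-0.5  0.2 -0.3] g57.5mm
shift cm [-0.01 -0.03 -0.05] turn [-0.07  0.13 -0.02] q6 -2.9
```

```bash
python3 -m jog '[[7,0,0.03,0,0,0,0],[7,0,0,0,0,0,0],[7,0,0,0,0,0,0],[7,0,-1,0,0,0,0],[7,0,-3,0,0,0,0],[7,0,-4,0,0,0,0],[7,0,-4,0,0,0,0]]'; python3 -m jog '[[8.5,0,-2,0,0,-8,0],[8.5,0,0,0,0,-8,0],[8.5,0,0,0,0,-8,0],[8.5,0,0,0,0,-8,0],[8.5,0,0,0,0,-8,0],[8.5,0,0,0,0,-8,0],[8.5,0,0,0,0,-8,0],[8.5,0,0,0,0,-8,0]]'; python3 go.py .53 .06 .18 0
```

```text
t: 10.5
tool_pos: [0.5754, 0.1181, 0.1373]
tool_rot: [-90.7, 0.1, -87.1]
contact_force: [0.9, -0.6, -0.8]
grip_width: 0.819
t: 11.3
tool_pos: [0.5818, 0.1184, 0.1761]
tool_rot: [-89.7, -0.6, -20.6]
contact_force: [0.5, 0.5, 0.3]
grip_width: 0.993
t11.30 [0.5818 0.1184 0.1761] [-89.73  -0.65 -20.63] F [0.5 0.5 0.3] g84.8mm
shift cm [-2.79 -0.46 -7.29] turn [ -0.15 -20.63   0.69] q6 -69.3
```

```bash
python3 -m jog '[[8.5,-1.5,-1,-3.5,0,-8,0],[8.5,-1.5,0,-3.5,0,-8,0.5],[8.5,0,0,0,0,-5,0],[8.5,0,0,0,0,0,0],[8.5,0,0,0,0,0,0]]';python3 -c "
from h import *
st()
im,c=snap('wrist','b6')"
```

```text
t: 11.8
tool_pos: [0.5321, 0.0584, 0.1891]
tool_rot: [-89.9, -0.4, 1.4]
contact_force: [-0.1, 0.1, -1.1]
grip_width: 0.995
t11.80 [0.5321 0.0584 0.1891] [-89.94  -0.39   1.36] F [-0.1  0.1 -1.1] g85.0mm
```

View pics/b6.png

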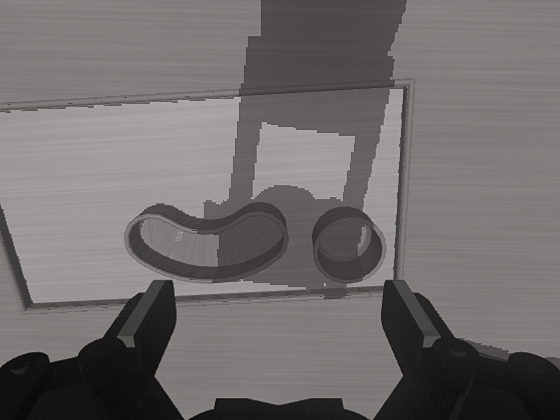

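```bash
cat > crop.py <<'E'
import sys
from h import *
t,x0,y0,x1,y1,f,o=sys.argv[1:];x0,y0,x1,y1,f=map(int,(x0,y0,x1,y1,f))
im,_=load(t);cr=cv2.resize(im[y0:y1,x0:x1],None,fx=f,fy=f,interpolation=cv2.INTER_CUBIC)
cv2.imwrite(f"pics/{o}.png",cv2.convertScaleAbs(cr,alpha=1.8,beta=-40))
E
python3 crop.py b6 115 195 395 295 2 tmp
python3 - <<'E'
from h import *
im,_=load('b6');cr=cv2.resize(im[195:295,118:278],None,fx=5,fy=5,interpolation=cv2.INTER_CUBIC)
cr2=cv2.resize(im[195:295,235:395],None,fx=5,fy=5,interpolation=cv2.INTER_CUBIC)
for i,k in enumerate((cr,cr2)): cv2.imwrite(f"pics/z5_{i}.png",cv2.convertScaleAbs(k,alpha=1.8,beta=-40))
E
```

```text
(no output)
```

View pics/z5_0.png

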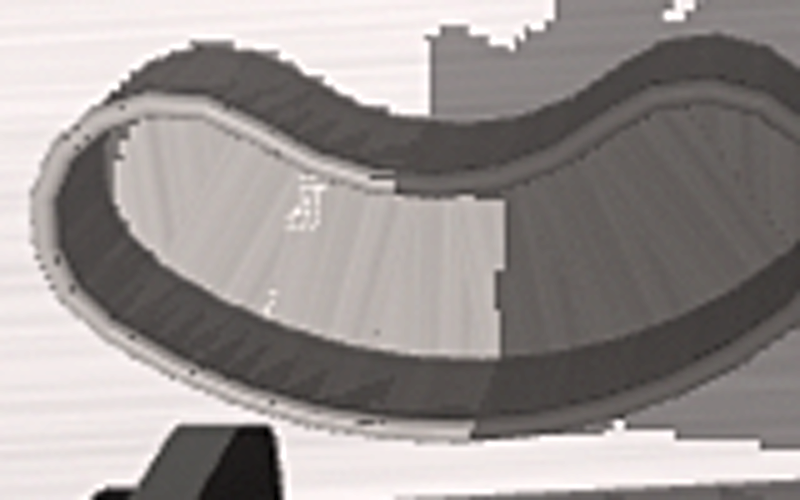

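View pics/z5_1.png

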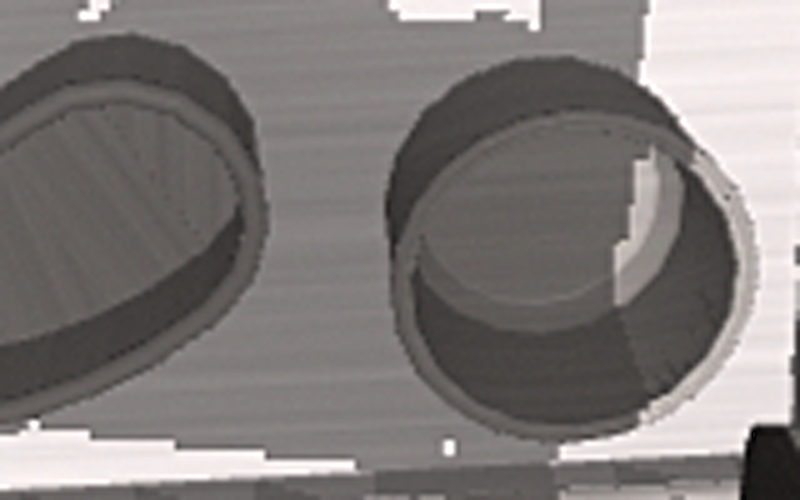

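```bash
cat > dm.py <<'E'
from h import *
def dishfit(c,P):   # P: pixel points L,R,lobeL,lobeR,back
    W={k:plane(c,v,.034)[0][:2] for k,v in P.items()}
    v=W["lobeR"]-W["lobeL"];a=np.arctan2(-v[0],v[1])
    R=np.array([[np.cos(a),-np.sin(a)],[np.sin(a),np.cos(a)]])
    q={k:R.T@w for k,w in W.items()}
    o=np.array([(q["back"][0]+(q["lobeL"][0]+q["lobeR"][0])/2)/2,(q["L"][1]+q["R"][1])/2])
    print("dish",(R@o).round(4),"yaw %.2f"%np.degrees(a),"size",((q["back"]-q["lobeL"])[0]*1e3).round(1),((q["R"]-q["L"])[1]*1e3).round(1))
    return R,R@o
def rel(D,p): return (D[0].T@(np.array(p)[:2]-D[1])*1000).round(1)
E
python3 - <<'E'
from dm import *
im,c=load('b6')
A=lambda p,o:np.array(p)/5+np.array(o)-.4
o0=(118,195);o1=(235,195)
D=dishfit(c,{"L":A((30,205),o0),"R":A((268,220),o1),"lobeL":A((160,95),o0),"lobeR":A((715,80),o0),"back":A((470,440),o0)})
p=plane(c,A((575,276),o1),.046)[0];print("pot",p.round(4),rel(D,p))
print((proj(c,p+np.array([[.03,0,0],[-.03,0,0],[0,.03,0],[0,-.03,0]]))+.4-o1)*5)
E
```

```text
dish [ 0.5854 -0.0014] yaw 2.97 size 67.0 140.4
pot [0.578  0.1191 0.046 ] [ -1.2 120.7]
[[559.64235425 434.86061924]
 [591.39172053 106.44283503]
 [755.30463616 279.78088177]
 [394.38983463 272.21271146]]
```

```bash
python3 -m jog '[[8.5,0.6,0,4.3,0,1,0],[8.5,0.6,0,4.3,0,0,0],[8.5,0.6,0,4.3,0,0,0],[8.5,0.6,0,4.3,0,0,0],[8.5,0.6,0,4.3,0,0,0],[8.5,0.6,0,4.3,0,0,0],[8.5,0.6,0,4.3,0,0,0],[8.5,0,0,0,0,0,0]]'; python3 go.py .5762 .3583 .06 0
```

```text
t: 12.65
tool_pos: [0.5766, 0.3748, 0.1901]
tool_rot: [-89.9, -0.6, -0.5]
contact_force: [-0.5, -0.2, 0.6]
grip_width: 0.996
t12.65 [0.5766 0.3748 0.1901] [-89.89  -0.6   -0.54] F [-0.5 -0.2  0.6] g85.0mm
shift cm [-0.16 13.01 -1.68] turn [-0.11 -0.54  0.6 ] q6 -66.2
```

```bash
python3 -m jog '[[8.5,-0.2,1,-1.7,0,-0.5,0.6],[8.5,0,2.5,0,0,0,0],[8.5,0,2.5,0,0,0,0],[8.5,0,2.5,0,0,0,0],[8.5,0,2.5,0,0,0,0],[8.5,0,0,0,0,0,0]]'; python3 go.py .5762 .3583 .016 0
```

```text
t: 13.25
tool_pos: [0.574, 0.3622, 0.0765]
tool_rot: [-89.9, -0.1, -0.1]
contact_force: [-0.9, -0.5, -0.1]
grip_width: 0.99
t13.25 [0.574  0.3622 0.0765] [-8.991e+01 -6.000e-02 -1.100e-01] F [-0.9 -0.5 -0.1] g84.6mm
shift cm [ 0.21  6.05 -0.4 ] turn [-0.09 -0.11  0.06] q6 -67.7
```

```bash
python3 -m jog '[[8.5,0.2,1.5,-0.4,0,0,0],[8.5,0.1,1.5,0,0,0,0],[8.5,0,1.5,0,0,0,0],[8.5,0,1.5,0,0,0,0],[8.5,0,0,0,0,0,0]]'; python3 go.py .5762 .3583 .016 0
```

```text
t: 13.75
tool_pos: [0.5794, 0.3586, 0.0149]
tool_rot: [-89.8, -0.3, -0.2]
contact_force: [-0.5, -0.1, -0.4]
grip_width: 0.994
t13.75 [0.5794 0.3586 0.0149] [-89.83  -0.28  -0.21] F [-0.5 -0.1 -0.4] g84.9mm
shift cm [-0.32 -0.12 -0.03] turn [-0.16 -0.21  0.28] q6 -68.0
```

```bash
python3 -m jog '[[8.5,-0.3,-0.1,0,0,0,0.2],[8.5,0,0,0,0,0,0],[3.5,0,0,0,0,0,0],[3.5,0,0,0,0,0,0],[3.5,0,0,0,0,0,0],[3.5,0,0,0,0,0,0],[3.5,0,0,0,0,0,0],[3.5,0,0,0,0,0,0]]' 50; python3 go.py .5762 .3583 .016 0; python3 -c "
from h import *
snap('wrist','b7')"
```

```text
t: 14.55
tool_pos: [0.578, 0.3596, 0.019]
tool_rot: [-89.7, -0.3, -0.2]
contact_force: [-0.3, 1.2, -0.6]
grip_width: 0.471
t14.55 [0.578  0.3596 0.019 ] [-89.73  -0.32  -0.2 ] F [-0.3  1.2 -0.6] g40.3mm
shift cm [-0.19  0.3  -0.13] turn [-0.27 -0.19  0.32] q6 -68.0
```

View pics/b7.png

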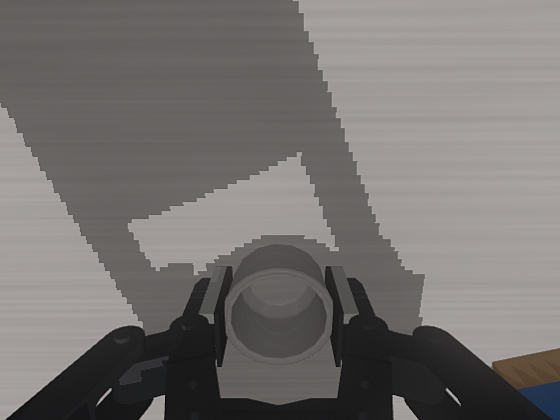

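```bash
python3 -c "
from h import *
im,c=load('b7')
p=[.578,.3596,.034]
print(proj(c,np.array(p)+[[.021,0,0],[-.021,0,0]]), plane(c,(279,315.5),.034))"
python3 -m jog '[[3.5,0,-2,0,0,0,0],[3.5,0,-3,0,0,0,0],[3.5,0,-3,0,0,0,0],[3.5,0,-3,0,0,0,0],[3.5,0,0,0,0,0,0]]' 50; python3 go.py .5085 .1149 .1 2.75
```

```text
[[278.01571879 363.33934383]
 [277.55015322 268.83635293]] [[0.57669293 0.36005861 0.034     ]]
t: 15.1
tool_pos: [0.5755, 0.3582, 0.1292]
tool_rot: [-89.9, 0.0, -0.2]
contact_force: [0.9, 1.5, -0.8]
grip_width: 0.47
t15.10 [0.5755 0.3582 0.1292] [-8.987e+01  4.000e-02 -2.100e-01] F [ 0.9  1.5 -0.8] g40.1mm
shift cm [ -6.61   2.87 -24.36] turn [-0.13 -2.96 -0.03] q6 -68.0
```

```bash
python3 -m jog '[[3.5,-1.1,0,-4,0,-1,0],[3.5,-1.1,0,-4,0,-1,0],[3.5,-1.1,0,-4,0,-1,0],[3.5,-1.1,0,-4,0,0,0],[3.5,-1.1,0,-4,0,0,0],[3.5,-1,0,-4,0,0,0],[3.5,0,0,0,0,0,0]]'; python3 go.py .5085 .1149 .06 2.75
```

```text
t: 15.8
tool_pos: [0.513, 0.1095, 0.122]
tool_rot: [-89.8, 0.3, 3.2]
contact_force: [-0.2, 1.4, -1.2]
grip_width: 0.472
t15.80 [0.513  0.1095 0.122 ] [-89.85   0.29   3.17] F [-0.2  1.4 -1.2] g40.3mm
shift cm [-0.39  6.2   0.55] turn [-0.15  0.42 -0.29] q6 -94.2
```

```bash
python3 -m jog '[[3.5,-0.4,1,0.55,0,0.4,-0.3],[3.5,0,2,0,0,0,0],[3.5,0,2,0,0,0,0],[3.5,0,2,0,0,0,0],[3.5,0,0,0,0,0,0]]'; python3 go.py .5080 .1155 .0235 2.85
```

```text
t: 16.3
tool_pos: [0.5054, 0.1186, 0.0451]
tool_rot: [-89.8, 0.1, 2.7]
contact_force: [-0.6, 0.9, -1.4]
grip_width: 0.469
t16.30 [0.5054 0.1186 0.0451] [-89.75   0.12   2.67] F [-0.6  0.9 -1.4] g40.1mm
shift cm [ 0.25  2.15 -0.33] turn [-0.25 -0.18 -0.12] q6 -92.9
```

```bash
python3 -m jog '[[3.5,0.2,0.5,-0.35,-0.2,-0.2,-0.1],[3.5,0,0.8,0,0,0,0],[3.5,0,0.6,0,0,0,0],[3.5,0,0,0,0,0,0]]'; python3 go.py .5075 .1152 .0235 2.85
```

```text
t: 16.7
tool_pos: [0.5078, 0.1173, 0.0248]
tool_rot: [-90.0, -0.0, 3.0]
contact_force: [0.0, -0.6, -0.4]
grip_width: 0.473
t16.70 [0.5078 0.1173 0.0248] [-8.995e+01 -2.000e-02  3.050e+00] F [ 0.  -0.6 -0.4] g40.4mm
shift cm [-0.04  0.13 -0.21] turn [-0.05  0.2   0.02] q6 -93.2
```

```bash
python3 -m jog '[[3.5,0,0.05,-0.2,0,0,0],[3.5,0,0.1,0,0,0,0],[3.5,0,0,0,0,0,0]]'; python3 go.py .5075 .1152 .023 2.85
```

```text
t: 17.0
tool_pos: [0.5089, 0.1151, 0.0242]
tool_rot: [-90.0, -0.1, 3.0]
contact_force: [0.5, 0.2, -0.2]
grip_width: 0.475
t17.00 [0.5089 0.1151 0.0242] [-89.96  -0.14   3.03] F [ 0.5  0.2 -0.2] g40.5mm
shift cm [-0.14  0.12  0.02] turn [-0.04  0.18  0.14] q6 -93.4
```

```bash
python3 -m jog '[[3.5,-0.12,0.1,0,0,0,0.1],[3.5,0,0.05,0,0,0,0],[3.5,0,0,0,0,0,0]]'; python3 go.py .5075 .1152 .023 2.85
```

```text
t: 17.3
tool_pos: [0.5083, 0.1149, 0.0234]
tool_rot: [-90.0, -0.1, 3.0]
contact_force: [-0.6, 0.1, 0.2]
grip_width: 0.47
t17.30 [0.5083 0.1149 0.0234] [-89.96  -0.12   3.01] F [-0.6  0.1  0.2] g40.1mm
shift cm [-0.07  0.04  0.04] turn [-0.04  0.16  0.12] q6 -93.4
```

```bash
python3 -m jog '[[6,0,0.04,0,0,0,0],[6,0,0,0,0,0,0],[6,0,0,0,0,0,0],[6,0,-1,0,0,0,0],[6,0,-3,0,0,0,0],[6,0,-4,0,0,0,0],[8.5,0,-4,0,0,0,0],[8.5,0,-4,0,0,0,0]]';python3 -m jog '[[8.5,0.5,0,-2,0,0,0],[8.5,0.5,0,-2,0,0,0],[8.5,0,0,0,0,0,0],[8.5,0,0,0,0,0,0]]';python3 -c "
from h import *
st()
snap('wrist','b8')
im,_=load('b8')
cv2.imwrite('pics/z6.png',cv2.convertScaleAbs(cv2.resize(im[130:330,100:400],None,fx=2.6,fy=2.6,interpolation=cv2.INTER_CUBIC),alpha=1.8,beta=-40))"
```

```text
t: 18.1
tool_pos: [0.5034, 0.1147, 0.1845]
tool_rot: [-89.9, 0.6, 3.0]
contact_force: [0.6, 0.3, -0.1]
grip_width: 0.989
t: 18.5
tool_pos: [0.5207, 0.0749, 0.1965]
tool_rot: [-90.0, -0.4, 3.1]
contact_force: [-0.5, -0.3, -0.1]
grip_width: 0.996
t18.50 [0.5207 0.0749 0.1965] [-90.01  -0.44   3.07] F [-0.5 -0.3 -0.1] g85.1mm
```

View pics/z6.png

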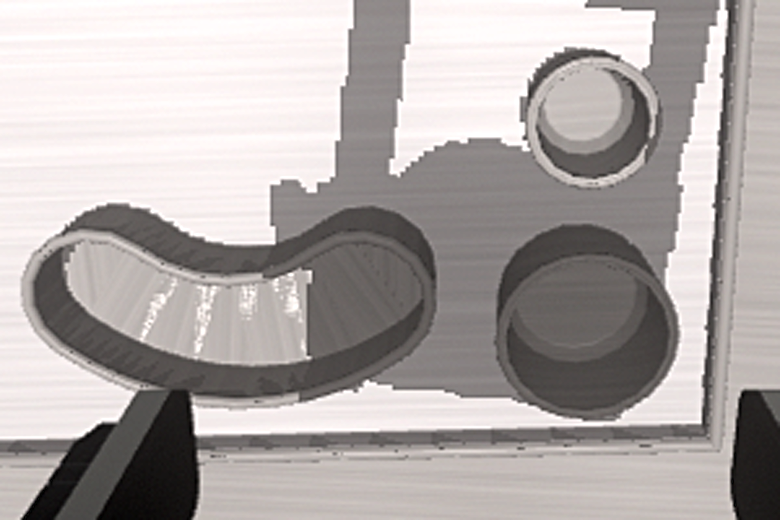

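```bash
python3 - <<'E'
from dm import *
im,c=load('b8')
A=lambda p:np.array(p)/2.6+[100-.3,130-.3]
D=dishfit(c,{k:A(v) for k,v in {"L":(22,285),"R":(436,290),"lobeL":(95,233),"lobeR":(365,230),"back":(235,408)}.items()})
print(rel(D,plane(c,A((588,337)),.046)[0]),rel(D,plane(c,A((594,122)),.038)[0]))
E
python3 go.py .3951 .3523 .19 -90
```

```text
dish [ 0.5855 -0.001 ] yaw 3.74 size 66.9 140.0
[  0.7 120.4] [-70.3 121. ]
t18.55 [0.5208 0.075  0.1965] [-90.02  -0.45   3.1 ] F [ 0.2 -0.6  0.6] g84.9mm
shift cm [-11.06   0.56  28.37] turn [-0.35 93.1   0.36] q6 -97.9
```

```bash
python3 -m jog '[[8.5,-1.5,0,3.8,0,0,0.4],[8.5,-1.5,0,3.8,0,0,0],[8.5,-1.5,0,3.8,0,0,0],[8.5,-1.5,0,3.8,0,0,0],[8.5,-1.5,0,3.8,0,0,0],[8.5,-1.5,0,3.8,0,0,0],[8.5,-1.5,0,3.8,0,0,0],[8.5,0,0,0,0,8.5,0]]'; python3 -m jog '[[8.5,0,0,0,0,8.5,0],[8.5,0,0,0,0,8.5,0],[8.5,0,0,0,0,8.5,0],[8.5,0,0,0,0,8.5,0],[8.5,0,0,0,0,8.5,0],[8.5,0,0,0,0,8.5,0],[8.5,0,0,0,0,8.5,0],[8.5,0,0,0,0,8.5,0]]';python3 -m jog '[[8.5,0,0,0,0,8.5,0],[8.5,0,0,0,0,5,0],[8.5,0,0,0,0,0,0]]'
python3 go.py .3951 .3523 .1 -90
```

```text
t: 19.35
tool_pos: [0.3914, 0.3472, 0.1936]
tool_rot: [-90.1, 0.4, -5.5]
contact_force: [1.2, -0.9, 0.1]
grip_width: 0.995
t: 20.15
tool_pos: [0.3801, 0.3528, 0.1889]
tool_rot: [-91.1, -0.0, -74.5]
contact_force: [0.8, -0.6, -0.1]
grip_width: 0.997
t: 20.45
tool_pos: [0.3766, 0.3538, 0.1873]
tool_rot: [-91.3, -0.4, -88.4]
contact_force: [0.2, 0.3, -0.7]
grip_width: 0.994
t20.45 [0.3766 0.3538 0.1873] [-91.3   -0.35 -88.35] F [ 0.2  0.3 -0.7] g84.9mm
shift cm [0.15 8.68 2.04] turn [1.3  1.64 0.37] q6 28.1
```

```bash
python3 -m jog '[[8.5,0.15,0,2,1.3,1.6,0.4],[8.5,0,2,0,0,0,0],[8.5,0,2,0,0,0,0],[8.5,0,2,0,0,0,0],[8.5,0,2,0,0,0,0],[8.5,0,0,0,0,0,0]]';python3 go.py .3951 .3523 .036 -90;  python3 -c "
from h import *
snap('wrist','b9')"
```

```text
t: 21.05
tool_pos: [0.4012, 0.3544, 0.1044]
tool_rot: [-89.6, 0.2, -89.4]
contact_force: [-0.4, 0.2, -0.5]
grip_width: 0.995
t21.05 [0.4012 0.3544 0.1044] [-89.57   0.17 -89.4 ] F [-0.4  0.2 -0.5] g84.9mm
shift cm [ 0.22  6.84 -0.66] turn [-0.43  0.6  -0.17] q6 28.2
```

View pics/b9.png

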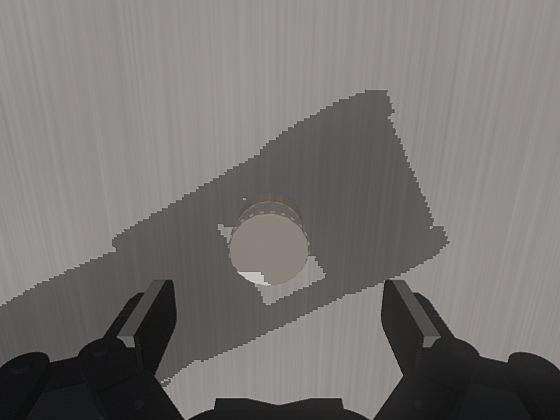

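```bash
python3 -m jog '[[8.5,0.22,1,-0.66,-0.4,0.6,-0.2],[8.5,0,1.7,0,0,0,0],[8.5,0,1.7,0,0,0,0],[8.5,0,1.5,0,0,0,0],[8.5,0,0,0,0,0,0]]';python3 go.py .3951 .3523 .036 -90
```

```text
t: 21.6
tool_pos: [0.3986, 0.3544, 0.049]
tool_rot: [-89.4, 0.2, -90.0]
contact_force: [-0.3, -0.5, -0.1]
grip_width: 0.998
t21.60 [0.3986 0.3544 0.049 ] [-89.44   0.24 -90.01] F [-0.3 -0.5 -0.1] g85.2mm
shift cm [ 0.21  1.29 -0.36] turn [-0.56 -0.02 -0.24] q6 29.0
```

```bash
python3 -m jog '[[8.5,0.2,0.7,-0.36,-0.5,0,-0.2],[8.5,0,0.7,0,0,0,0],[8.5,0,0,0,0,0,0]]';python3 go.py .3951 .3523 .036 -90;python3 -m jog '[[8.5,0.05,0,0,0,0,0],[3.8,0,0,0,0,0,0],[3.8,0,0,0,0,0,0],[3.8,0,0,0,0,0,0],[3.8,0,0,0,0,0,0],[3.8,0,0,0,0,0,0],[3.8,0,0,0,0,0,0]]' 40;python3 go.py .3951 .3523 .036 -90;  python3 -c "
from h import *
snap('wrist','b10')"
```

```text
t: 21.9
tool_pos: [0.396, 0.3531, 0.0362]
tool_rot: [-89.8, 0.1, -90.0]
contact_force: [0.2, -0.0, -1.0]
grip_width: 0.997
t21.90 [0.396  0.3531 0.0362] [-89.82   0.12 -90.  ] F [ 0.2 -0.  -1. ] g85.1mm
shift cm [ 0.08  0.02 -0.09] turn [-0.18 -0.   -0.12] q6 28.9
t: 22.6
tool_pos: [0.3971, 0.3532, 0.0378]
tool_rot: [-89.7, 0.2, -90.0]
contact_force: [-0.2, 0.1, -0.3]
grip_width: 0.501
t22.60 [0.3971 0.3532 0.0378] [-89.66   0.2  -90.  ] F [-0.2  0.1 -0.3] g42.8mm
shift cm [ 0.09  0.18 -0.2 ] turn [-0.34  0.   -0.2 ] q6 28.8
```

View pics/b10.png

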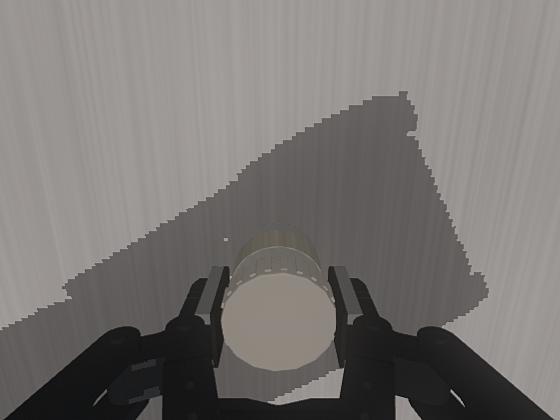

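```bash
python3 -c "
from h import *
im,c=load('b10')
print(plane(c,(279,322),.055))"
python3 -m jog '[[3.8,0,-2,0,0,0,0],[3.8,0,-3,0,0,0,0],[3.8,0,-3.5,0,0,0,0],[3.8,0,-3.5,0,0,0,0],[3.8,0,-1,0,0,0,0],[3.8,0,0,0,0,0,0]]' 40; python3 go.py .5913 -.1131 .14 -87
```

```text
[[0.39683938 0.35291343 0.055     ]]
t: 23.25
tool_pos: [0.3946, 0.3516, 0.1697]
tool_rot: [-90.0, 0.0, -90.0]
contact_force: [0.5, 0.9, -0.2]
grip_width: 0.501
t23.25 [0.3946 0.3516 0.1697] [-8.996e+01  4.000e-02 -9.001e+01] F [ 0.5  0.9 -0.2] g42.8mm
shift cm [46.47  2.95 19.68] turn [-0.05 -3.01 -0.04] q6 28.8
```

```bash
python3 -m jog '[[3.8,3.9,0,1.6,0,-1,0],[3.8,3.9,0,1.6,0,-1,0],[3.8,3.9,0,1.6,0,-1,0],[3.8,3.9,0,1.6,0,0,0],[3.8,3.9,0,1.6,0,0,0],[3.8,3.9,0,1.6,0,0,0],[3.8,3.9,0,1.6,0,0,0],[3.8,3.9,0,1.6,0,0,0]]'; python3 go.py .5913 -.1131 .14 -87
```

```text
t: 24.05
tool_pos: [0.5312, 0.039, 0.1539]
tool_rot: [-91.0, 0.2, -86.3]
contact_force: [0.8, 0.7, 0.1]
grip_width: 0.497
t24.05 [0.5312 0.039  0.1539] [-90.99   0.15 -86.29] F [0.8 0.7 0.1] g42.5mm
shift cm [15.57  1.26  5.03] turn [ 0.99  0.71 -0.15] q6 -12.2
```

```bash
python3 -m jog '[[3.8,3.7,0,1.2,1,0.7,0],[3.8,3.7,0,1.2,0,0,0],[3.8,3.7,0,1.2,0,0,0],[3.8,3.7,0,1.2,0,0,0],[3.8,0,0,0,0,0,0]]'; python3 go.py .5913 -.1131 .09 -87
```

```text
t: 24.55
tool_pos: [0.585, -0.1166, 0.1407]
tool_rot: [-90.7, 0.4, -87.4]
contact_force: [0.2, -0.8, -1.0]
grip_width: 0.502
t24.55 [ 0.585  -0.1166  0.1407] [-90.69   0.37 -87.37] F [ 0.2 -0.8 -1. ] g42.8mm
shift cm [-0.29  5.06  0.71] turn [ 0.69 -0.37 -0.37] q6 -25.3
```

```bash
python3 -m jog '[[3.8,-0.3,0.5,0.7,0.7,-0.4,-0.4],[3.8,0,1.7,0,0,0,0],[3.8,0,1.7,0,0,0,0],[3.8,0,1.7,0,0,0,0],[3.8,0,1.5,0,0,0,0],[3.8,0,0,0,0,0,0]]'; python3 go.py .5913 -.1131 .0425 -87
```

```text
t: 25.15
tool_pos: [0.5867, -0.1051, 0.0565]
tool_rot: [-90.5, 0.3, -86.7]
contact_force: [-0.6, 1.4, -1.4]
grip_width: 0.5
t25.15 [ 0.5867 -0.1051  0.0565] [-90.51   0.31 -86.72] F [-0.6  1.4 -1.4] g42.7mm
shift cm [0.83 1.39 0.42] turn [ 0.51  0.28 -0.31] q6 -24.9
```

```bash
python3 -m jog '[[3.8,0.8,0.2,0.4,0.5,0.2,-0.3],[3.8,0.1,0.6,0,0,0,0],[3.8,0.05,0.4,0,0,0,0],[3.8,0,0,0,0,0,0]]'; python3 go.py .5913 -.1131 .0423 -87
```

```text
t: 25.55
tool_pos: [0.5917, -0.1126, 0.0435]
tool_rot: [-89.9, -0.0, -86.8]
contact_force: [-0.5, 0.1, -1.0]
grip_width: 0.504
t25.55 [ 0.5917 -0.1126  0.0435] [-8.994e+01 -2.000e-02 -8.676e+01] F [-0.5  0.1 -1. ] g43.0mm
shift cm [ 0.05  0.12 -0.05] turn [-0.06  0.24  0.02] q6 -25.3
```

```bash
python3 -m jog '[[3.8,0.05,0.12,-0.05,0,0,0],[3.8,0,0.06,0,0,0,0],[3.8,0,0,0,0,0,0]]'; python3 go.py .5913 -.1131 .0418 -87
```

```text
t: 25.85
tool_pos: [0.5921, -0.1136, 0.0427]
tool_rot: [-89.8, -0.1, -86.8]
contact_force: [0.8, -0.1, -0.3]
grip_width: 0.499
t25.85 [ 0.5921 -0.1136  0.0427] [-8.983e+01 -7.000e-02 -8.679e+01] F [ 0.8 -0.1 -0.3] g42.6mm
shift cm [-0.06  0.09 -0.07] turn [-0.17  0.21  0.07] q6 -25.4
```

```bash
python3 -m jog '[[3.8,-0.05,0.12,-0.06,-0.2,0,0],[3.8,0,0.06,0,0,0,0],[3.8,0,0,0,0,0,0]]'; python3 go.py .5913 -.1131 .0418 -87
```

```text
t: 26.15
tool_pos: [0.5919, -0.1136, 0.042]
tool_rot: [-90.0, -0.1, -86.8]
contact_force: [-0.4, 0.1, 0.4]
grip_width: 0.503
t26.15 [ 0.5919 -0.1136  0.042 ] [-89.98  -0.12 -86.79] F [-0.4  0.1  0.4] g43.0mm
shift cm [-0.05  0.02 -0.06] turn [-0.02  0.21  0.12] q6 -25.2
```

```bash
python3 -m jog '[[6.5,0,0,0,0,0,0],[6.5,0,0,0,0,0,0],[6.5,0,0,0,0,0,0],[6.5,0,-1,0,0,0,0],[6.5,0,-3,0,0,0,0],[6.5,0,-4,0,0,0,0],[6.5,0,-4,0,0,0,0],[6.5,0,-3,0,0,0,0]]';python3 -m jog '[[6.5,3,0,-2.3,0,0,0],[6.5,3,0,-2.3,0,0,0],[6.5,3,0,-2.3,0,0,0],[6.5,3,0,-2.3,0,0,0],[6.5,0,0,0,0,0,0],[6.5,0,0,0,0,0,0]]'; python3 go.py .488 -.3 .18 -90; python3 -c "
from h import *
snap('wrist','b11')"
```

```text
t: 26.95
tool_pos: [0.5883, -0.1118, 0.1929]
tool_rot: [-90.6, 0.2, -86.8]
contact_force: [1.3, -1.1, 1.0]
grip_width: 0.76
t: 27.55
tool_pos: [0.5056, -0.2421, 0.207]
tool_rot: [-89.6, -0.4, -86.6]
contact_force: [-0.0, 1.1, -0.3]
grip_width: 0.764
t27.55 [ 0.5056 -0.2421  0.207 ] [-89.56  -0.44 -86.62] F [-0.   1.1 -0.3] g65.3mm
shift cm [ 5.66  2.72 -2.12] turn [-0.45  3.38  0.42] q6 -41.1
```

View pics/b11.png

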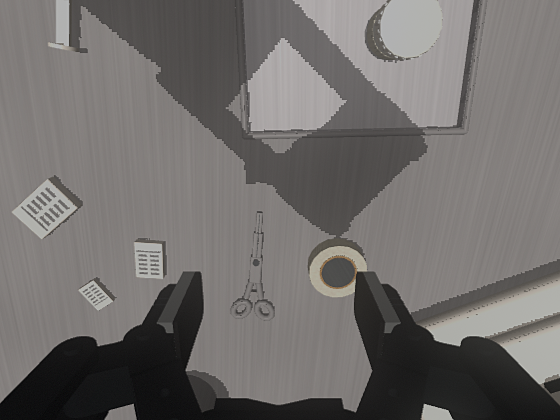

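```bash
python3 crop.py b11 215 200 295 325 6 z7a
python3 - <<'E'
from h import *
im,_=load('b11')
a=cv2.resize(im[200:325,215:295],None,fx=4.8,fy=4.8,interpolation=cv2.INTER_CUBIC)
b=cv2.resize(im[220:300,70:180],None,fx=3.6,fy=3.6,interpolation=cv2.INTER_CUBIC)
o=np.zeros((600,790,3),np.uint8);o[:a.shape[0],:a.shape[1]]=cv2.convertScaleAbs(a,alpha=1.8,beta=-40);o[:b.shape[0],390:390+b.shape[1]]=b
cv2.imwrite("pics/z7.png",o)
E
```

```text
(no output)
```

View pics/z7.png

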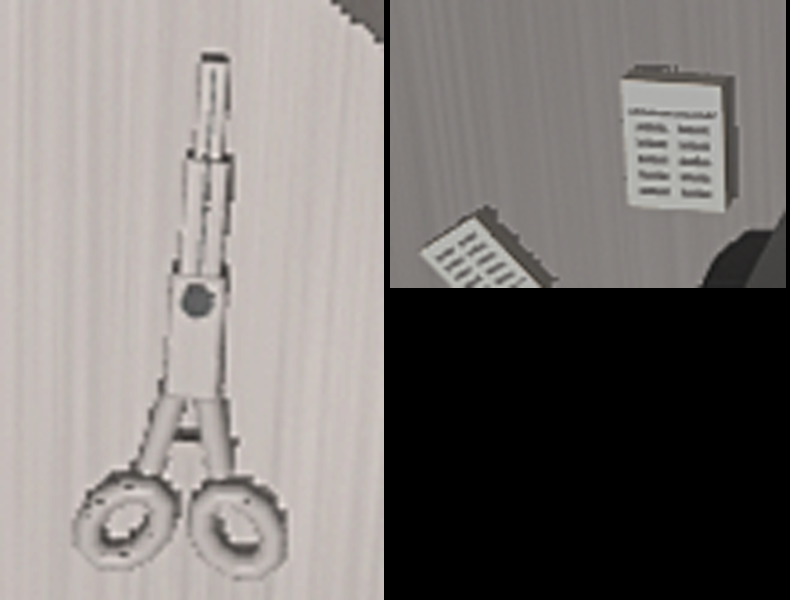

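Run:
```python
from h import *
im,c=load('b11')
A=lambda p:np.array(p)/4.8+[215-.4,200-.4]
P={k:plane(c,A(v),.007)[0][:2] for k,v in {"tip":(215,60),"bt":(199.5,277),"bb":(193.5,397),"ringL":(127,525),"ringR":(238,528),"end":(185,577)}.items()}
for k,v in P.items(): print(k,v.round(4))
m=(P["ringL"]+P["ringR"])/2;ctr=(P["bt"]+P["bb"])/2
d=P["tip"]-m;print("yaw",np.degrees(np.arctan2(d[1],d[0])),"len",np.linalg.norm(d))
d=P["tip"]-ctr;print(np.degrees(np.arctan2(d[1],d[0])),np.linalg.norm(d),"ctr",ctr.round(4), "mid tip/end",((P["tip"]+P["end"])/2).round(4))
# cassette
g=cv2.cvtColor(im,cv2.COLOR_BGR2GRAY)
m=(g>150).astype(np.uint8);m=cv2.morphologyEx(m,cv2.MORPH_CLOSE,np.ones((7,7),np.uint8))
for k in cv2.findContours(m,cv2.RETR_EXTERNAL,cv2.CHAIN_APPROX_NONE)[0]:
    if cv2.contourArea(k)>200:
        W=plane(c,k[:,0],.008)[:,:2]*1000
        r=cv2.minAreaRect(W.astype(np.float32));print(k[:,0].mean(0).round(),np.round(r[0],1),np.round(r[1],1),round(r[2],2))
```

```text
tip [ 0.4904 -0.2778]
bt [ 0.4892 -0.3265]
bb [ 0.489  -0.3553]
ringL [ 0.4755 -0.3884]
ringR [ 0.5001 -0.3878]
end [ 0.4889 -0.4014]
yaw 88.6408441821537 len 0.11033009815111529
88.79383287646284 0.06305319558255407 ctr [ 0.4891 -0.3409] mid tip/end [ 0.4896 -0.3396]
[435. 414.] [ 714.2 -518.9] [37.7 23.6] 2.9
[538. 351.] [ 809.  -435.8] [64.6 74.9] 27.69
[ 95. 295.] [ 323.6 -379.1] [20.5 30.1] 37.74
[499. 315.] [ 748.7 -384.6] [143.   40.4] 26.95
[336. 271.] [ 571.5 -337.5] [58.6 54.7] 70.1
[148. 260.] [ 381.1 -335.3] [39.4 27.4] 89.15
[ 44. 209.] [ 284.8 -286.5] [52.5 36.4] 41.83
[291.  91.] [ 509.  -175.4] [75.3 76.2] 50.65
[395.  46.] [ 585.8 -140.9] [146.2  99.2] 3.44
[61. 26.] [ 320.4 -123.9] [37.1 16.2] 82.56
```

```bash
python3 -m jog '[[4.5,3,0,-0.6,0,2.4,0],[4.5,3,1,-0.6,0,2.3,0.4],[4.5,3,2,-0.3,0,0,0],[4.5,0.8,3,0,0,0,0],[4.5,0,3,0,0,0,0],[4.5,0,2,0,0,0,0],[4.5,0,0,0,0,0,0]]'; python3 go.py .4892 -.3402 .05 -91.3
```

```text
t: 28.3
tool_pos: [0.5008, -0.3376, 0.0966]
tool_rot: [-89.2, -0.1, -90.8]
contact_force: [-0.4, 0.5, -0.8]
grip_width: 0.527
t28.30 [ 0.5008 -0.3376  0.0966] [-89.23  -0.12 -90.8 ] F [-0.4  0.5 -0.8] g45.0mm
shift cm [ 0.27  4.65 -1.22] turn [-0.77  0.5   0.12] q6 -44.9
```

```bash
python3 -m jog '[[4.5,0.27,1,-1.2,-0.8,0.5,0],[4.5,0,2,0,0,0,0],[4.5,0,2,0,0,0,0],[4.5,0,0,0,0,0,0]]'; python3 go.py .4892 -.3402 .0125 -91.3; python3 -c "
from h import *
snap('wrist','b12')"
```

```text
t: 28.7
tool_pos: [0.4904, -0.3395, 0.0482]
tool_rot: [-90.0, -0.3, -91.1]
contact_force: [-0.4, -0.1, 1.0]
grip_width: 0.525
t28.70 [ 0.4904 -0.3395  0.0482] [-89.98  -0.32 -91.1 ] F [-0.4 -0.1  1. ] g44.8mm
shift cm [ 0.05  3.57 -0.12] turn [-0.02  0.2   0.32] q6 -44.7
```

View pics/b12.png

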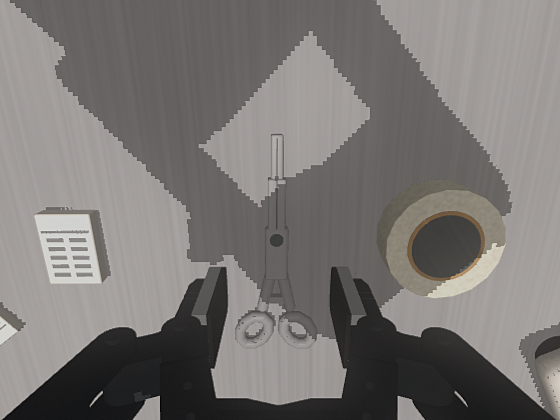

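```bash
python3 -m jog '[[4.5,0.05,1.2,-0.12,0,0.2,0.3],[4.5,0,1.2,-0.05,0,0,0],[4.5,0,0.8,0,0,0,0],[4.5,0,0,0,0,0,0]]'; python3 go.py .4892 -.3402 .0125 -91.3
```

```text
t: 29.15
tool_pos: [0.4915, -0.3428, 0.0195]
tool_rot: [-89.6, -0.4, -91.3]
contact_force: [0.4, 0.4, 0.4]
grip_width: 0.527
t29.15 [ 0.4915 -0.3428  0.0195] [-89.64  -0.35 -91.28] F [0.4 0.4 0.4] g45.0mm
shift cm [-0.26  0.69 -0.24] turn [-0.36  0.02  0.35] q6 -45.0
```

```bash
python3 -m jog '[[4.5,-0.25,0.3,-0.24,-0.3,0,0.3],[4.5,0,0.4,0,0,0,0],[4.5,0,0.1,0,0,0,0],[4.5,0,0,0,0,0,0]]'; python3 go.py .4892 -.3402 .0125 -91.3
```

```text
t: 29.55
tool_pos: [0.4892, -0.3403, 0.0111]
tool_rot: [-89.9, -0.0, -91.3]
contact_force: [-0.4, -0.5, -0.6]
grip_width: 0.529
t29.55 [ 0.4892 -0.3403  0.0111] [-8.995e+01 -5.000e-02 -9.129e+01] F [-0.4 -0.5 -0.6] g45.2mm
shift cm [-0.01 -0.14 -0.  ] turn [-0.05  0.01  0.05] q6 -44.9
```

```bash
python3 -m jog '[[4.5,0,-0.15,0,0,0,0],[4.5,0,0,0,0,0,0],[0.6,0,0,0,0,0,0],[0.6,0,0,0,0,0,0],[0.6,0,0,0,0,0,0],[0.6,0,0,0,0,0,0],[0.6,0,0,0,0,0,0],[0.6,0,0,0,0,0,0]]' 50; python3 go.py .4892 -.3402 .0125 -91.3
```

```text
t: 30.35
tool_pos: [0.4898, -0.3408, 0.0137]
tool_rot: [-89.9, -0.1, -91.3]
contact_force: [-0.7, -0.3, 0.3]
grip_width: 0.116
t30.35 [ 0.4898 -0.3408  0.0137] [-89.88  -0.12 -91.28] F [-0.7 -0.3  0.3] g9.9mm
shift cm [-0.06  0.12 -0.06] turn [-0.12  0.02  0.12] q6 -44.9
```

```bash
python3 -m jog '[[0.6,0,-1.5,0,0,0,0],[0.6,0,-3,0,0,0,0],[0.6,0,-3,0,0,0,0],[0.6,0,-3,0,0,0,0],[0.6,-3,0,0,0,0,0],[0.6,0,0,0,0,0,0]]' 50; python3 go.py .5085 -.0058 .1 -87; python3 -c "
from h import *
snap('wrist','b13')"
```

```text
t: 30.95
tool_pos: [0.49, -0.31, 0.1269]
tool_rot: [-89.9, -0.1, -91.4]
contact_force: [-0.7, 0.9, -1.2]
grip_width: 0.116
t30.95 [ 0.49   -0.31    0.1269] [-8.986e+01 -9.000e-02 -9.136e+01] F [-0.7  0.9 -1.2] g9.9mm
shift cm [-30.46   2.65   1.12] turn [-0.14 -4.36  0.09] q6 -42.7
```

View pics/b13.png

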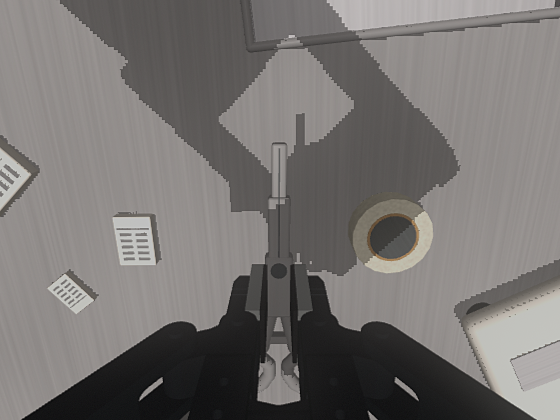

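```bash
python3 -m jog '[[0.6,-3.8,0,0.1,0,-1.5,0],[0.6,-3.8,0,0.1,0,-1.5,0],[0.6,-3.8,0,0.1,0,-1.4,0],[0.6,-3.8,0,0.1,0,0,0],[0.6,-3.8,0,0.1,0,0,0],[0.6,-3.8,0,0.1,0,0,0],[0.6,-3.8,0,0.1,0,0,0],[0.6,0,0,0,0,0,0]]'; python3 go.py .5085 -.0058 .06 -87
```

```text
t: 31.8
tool_pos: [0.4911, -0.0444, 0.1298]
tool_rot: [-89.4, -0.7, -87.1]
contact_force: [0.3, -0.1, -0.6]
grip_width: 0.112
t31.80 [ 0.4911 -0.0444  0.1298] [-89.44  -0.7  -87.12] F [ 0.3 -0.1 -0.6] g9.5mm
shift cm [-3.85  6.95  1.86] turn [-0.56 -0.12  0.7 ] q6 -21.4
```

```bash
python3 -m jog '[[0.6,-2,0,1,-0.5,-0.1,0.7],[0.6,-1.8,0,1,0,0,0],[0.6,0,2,0,0,0,0],[0.6,0,2,0,0,0,0],[0.6,0,2,0,0,0,0],[0.6,0,0,0,0,0,0]]'; python3 go.py .5085 -.0058 .03 -87
```

```text
t: 32.4
tool_pos: [0.5142, -0.009, 0.0711]
tool_rot: [-89.6, -0.2, -86.9]
contact_force: [0.3, 0.0, -0.3]
grip_width: 0.114
t32.40 [ 0.5142 -0.009   0.0711] [-89.6   -0.25 -86.92] F [ 0.3  0.  -0.3] g9.8mm
shift cm [-0.37  4.1  -0.58] turn [-0.4   0.08  0.25] q6 -17.2
```

```bash
python3 -m jog '[[0.6,-0.35,0.5,-0.55,-0.4,0,0.25],[0.6,0,1.5,0,0,0,0],[0.6,0,1.5,0,0,0,0],[0.6,0,0,0,0,0,0]]'; python3 go.py .5085 -.0058 .018 -87
```

```text
t: 32.8
tool_pos: [0.5105, -0.0084, 0.0382]
tool_rot: [-89.8, -0.1, -87.0]
contact_force: [-0.0, -0.2, -0.3]
grip_width: 0.122
t32.80 [ 0.5105 -0.0084  0.0382] [-8.983e+01 -6.000e-02 -8.704e+01] F [-0.  -0.2 -0.3] g10.4mm
shift cm [-0.28  2.02 -0.19] turn [-0.17 -0.04  0.06] q6 -17.2
```

```bash
python3 -m jog '[[0.6,-0.28,0.6,-0.2,-0.2,0,0],[0.6,-0.05,0.7,-0.05,0,0,0],[0.6,0,0.5,0,0,0,0],[0.6,0,0,0,0,0,0]]'; python3 go.py .5085 -.0058 .018 -87; python3 -c "
from h import *
snap('wrist','b14')"
```

```text
t: 33.2
tool_pos: [0.5094, -0.0059, 0.0219]
tool_rot: [-89.8, -0.1, -87.1]
contact_force: [0.2, -0.1, -0.4]
grip_width: 0.111
t33.20 [ 0.5094 -0.0059  0.0219] [-89.83  -0.13 -87.06] F [ 0.2 -0.1 -0.4] g9.5mm
shift cm [-0.02  0.39 -0.09] turn [-0.17 -0.06  0.13] q6 -16.9
```

View pics/b14.png

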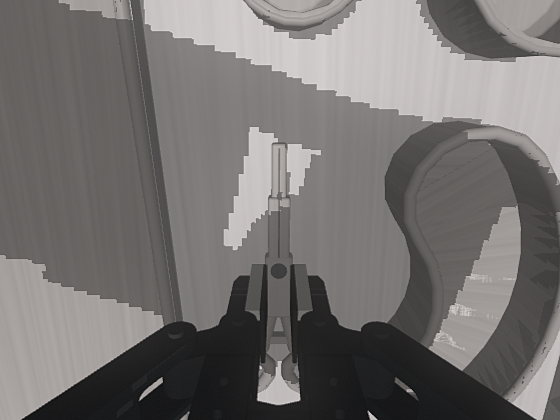

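```bash
python3 -m jog '[[0.6,-0.02,0.2,-0.09,-0.1,0,0.1],[0.6,0,0.2,0,0,0,0],[0.6,0,0.05,0,0,0,0],[0.6,0,0,0,0,0,0]]'; python3 go.py .5085 -.0058 .0177 -87
```

```text
t: 33.65
tool_pos: [0.5093, -0.0059, 0.018]
tool_rot: [-89.9, -0.1, -87.1]
contact_force: [0.1, -0.4, -0.3]
grip_width: 0.113
t33.65 [ 0.5093 -0.0059  0.018 ] [-8.985e+01 -5.000e-02 -8.705e+01] F [ 0.1 -0.4 -0.3] g9.6mm
shift cm [-0.01  0.03 -0.08] turn [-0.15 -0.05  0.05] q6 -17.0
```

```bash
python3 -m jog '[[0.6,0,0.03,-0.07,0,0,0],[3,0,0,0,0,0,0],[3,0,0,0,0,0,0],[3,0,-0.5,0,0,0,0],[3,0,-2,0,0,0,0],[3,0,-4,0,0,0,0],[3,0,-4,0,0,0,0],[3,0,-4,0,0,0,0]]';python3 -m jog '[[6,0,-4,0,0,-8.5,0],[6,0,0,0,0,-8.5,0],[6,0,0,0,0,-8.5,0],[6,0,0,0,0,-8.5,0],[6,0,0,0,0,-8.5,0],[6,0,0,0,0,-8.5,0],[6,0,0,0,0,-8.5,0],[6,0,0,0,0,-8.5,0]]'; python3 -m jog '[[6,0,0,0,0,-8.5,0],[6,0,0,0,0,-8.5,0],[6,0,0,0,0,0,0],[6,0,0,0,0,0,0]]'; python3 go.py .38 -.33 .2 0;python3 -c "
from h import *
snap('wrist','b15')"
```

```text
t: 34.45
tool_pos: [0.5036, -0.0049, 0.1624]
tool_rot: [-90.6, 0.2, -87.1]
contact_force: [0.8, 0.1, -0.3]
grip_width: 0.353
t: 35.25
tool_pos: [0.5084, -0.0058, 0.2177]
tool_rot: [-90.0, -0.6, -18.1]
contact_force: [-0.8, 0.2, -0.6]
grip_width: 0.697
t: 35.65
tool_pos: [0.5082, -0.0057, 0.2193]
tool_rot: [-90.2, -0.6, -1.0]
contact_force: [-0.3, 0.1, -0.1]
grip_width: 0.702
t35.65 [ 0.5082 -0.0057  0.2193] [-90.16  -0.63  -1.01] F [-0.3  0.1 -0.1] g60.0mm
shift cm [-12.27   1.89 -32.64] turn [ 0.16 -1.01  0.63] q6 -103.0
```

View pics/b15.png

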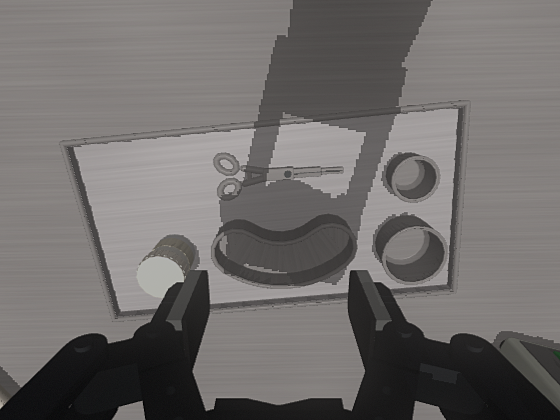

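Run:
```python
from h import *
im,_=load('b15')
for n,(x0,y0) in {"a":(205,205),"b":(205,140)}.items():
    cv2.imwrite(f"pics/z8{n}.png",cv2.convertScaleAbs(cv2.resize(im[y0:y0+90,x0:x0+158],None,fx=5,fy=5,interpolation=cv2.INTER_CUBIC),alpha=1.8,beta=-40))
```

```text
(no output)
```

View pics/z8a.png

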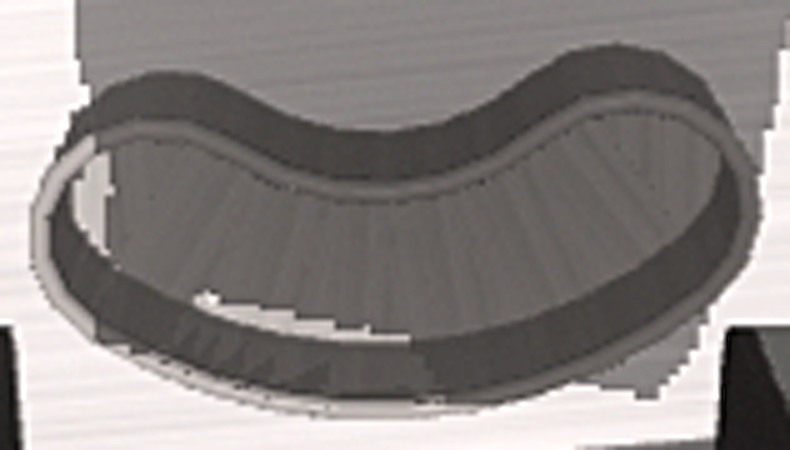

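View pics/z8b.png

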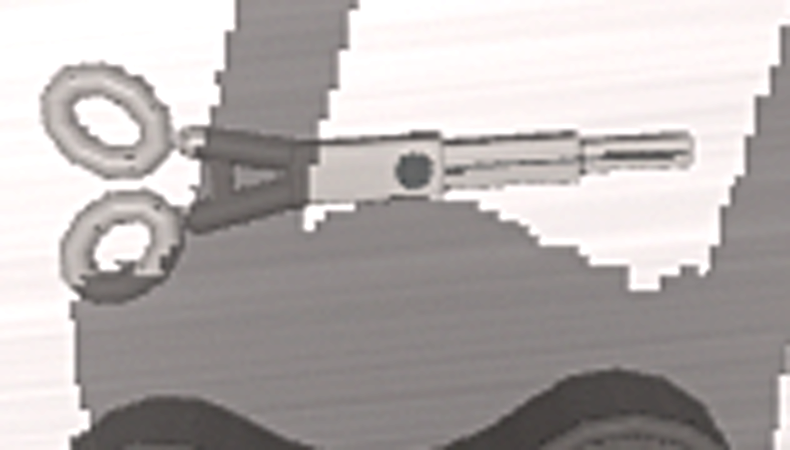

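```bash
python3 - <<'E'
from dm import *
im,c=load('b15')
A=lambda p,y:np.array(p)/5+[205-.4,y-.4]
D=dishfit(c,{k:A(v,205) for k,v in {"L":(30,235),"R":(762,212),"lobeL":(160,118),"lobeR":(645,90),"back":(370,418)}.items()})
for yaw in (None,3.0):
    if yaw:
        a=np.radians(yaw);D=(np.array([[np.cos(a),-np.sin(a)],[np.sin(a),np.cos(a)]]),D[1])
    print({k:rel(D,plane(c,A(v,140),.011)[0]).tolist() for k,v in {"tip":(693,151),"r1":(107,120),"r2":(122,245),"ringback":(115,303),"block":(377,168)}.items()})
g=cv2.cvtColor(im,cv2.COLOR_BGR2GRAY)
m=np.zeros_like(g);m[250:300,130:200]=(g[250:300,130:200]>175)
k=max(cv2.findContours(m,cv2.RETR_EXTERNAL,cv2.CHAIN_APPROX_NONE)[0],key=cv2.contourArea)
W=plane(c,k[:,0],.059)[:,:2].astype(np.float32)*1000;print(cv2.minEnclosingCircle(W),rel(D,np.array(cv2.minEnclosingCircle(W)[0])/1000))
E
python3 - <<'E'
from h import *
im,_=load('b15')
cv2.imwrite("pics/z9.png",cv2.resize(im[240:310,120:220],None,fx=7,fy=7,interpolation=cv2.INTER_CUBIC))
E
```

```text
dish [ 0.585  -0.0018] yaw 2.60 size 66.9 140.2
{'tip': [-77.6, 61.0], 'r1': [-90.5, -49.5], 'r2': [-65.9, -49.4], 'ringback': [-54.2, -52.0], 'block': [-78.0, 0.9]}
{'tip': [-77.2, 61.6], 'r1': [-90.9, -48.9], 'r2': [-66.2, -48.9], 'ringback': [-54.6, -51.6], 'block': [-78.0, 1.4]}
((590.01708984375, -114.90283203125), 21.030517578125) [  -0.9 -113.2]
```

View pics/z9.png

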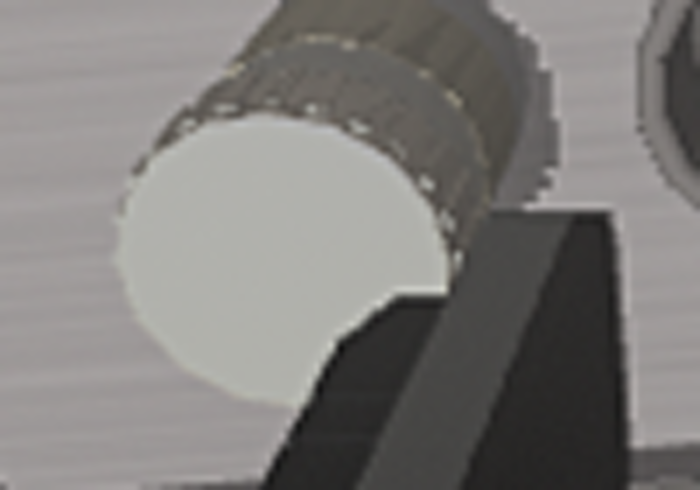

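```bash
python3 -m jog '[[6.5,-1.5,0,-4,0,-1,0.6],[6.5,-1.5,0,-4,0,0,0],[6.5,-1.5,0,-4,0,0,0],[6.5,-1.5,0,-4,0,0,0],[6.5,-1.5,0,-4,0,0,0],[6.5,-1.5,0,-4,0,0,0],[6.5,-1.5,0,-4,0,0,0],[6.5,-1.5,0,-4,0,0,0]]'; python3 go.py .3811 -.3353 .12 -.85
```

```text
t: 36.5
tool_pos: [0.3832, -0.3308, 0.2217]
tool_rot: [-90.2, -0.3, -0.7]
contact_force: [1.7, 0.3, 0.2]
grip_width: 0.763
t36.50 [ 0.3832 -0.3308  0.2217] [-90.21  -0.26  -0.68] F [1.7 0.3 0.2] g65.2mm
shift cm [-0.25 10.17 -0.41] turn [0.21 0.17 0.26] q6 -143.7
```

```bash
python3 -m jog '[[6.5,-0.2,1,-0.4,0.2,0.2,0.3],[6.5,0,3,0,0,0,0],[6.5,0,3,0,0,0,0],[6.5,0,3,0,0,0,0],[6.5,0,3,0,0,0,0],[6.5,0,0,0,0,0,0]]'; python3 go.py .3811 -.3353 .01 -.85;python3 -c "
from h import *
snap('wrist','b16')"
```

```text
t: 37.1
tool_pos: [0.3796, -0.34, 0.0885]
tool_rot: [-90.2, -0.1, -2.3]
contact_force: [-1.4, 0.6, -0.0]
grip_width: 0.76
t37.10 [ 0.3796 -0.34    0.0885] [-9.018e+01 -7.000e-02 -2.270e+00] F [-1.4  0.6 -0. ] g64.9mm
shift cm [0.12 7.84 0.5 ] turn [ 0.18 -1.42  0.06] q6 -142.9
```

View pics/b16.png

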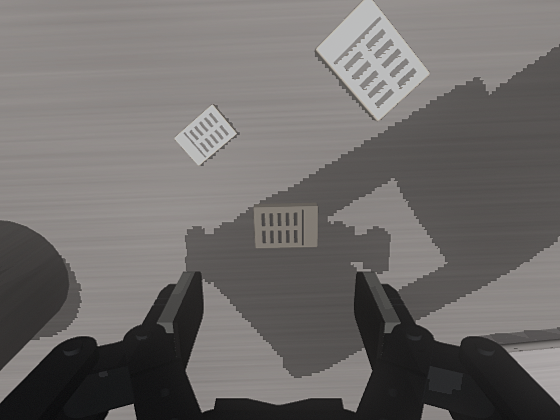

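```bash
python3 - <<'E'
from h import *
im,c=load('b16')
q=plane(c,[(255,207.5),(317.5,205.5),(317.5,247),(255,249)],.008);print(q.mean(0),np.linalg.norm(q[1]-q[0]),np.linalg.norm(q[2]-q[1]),np.degrees(np.arctan2(-(q[1]-q[0])[0],(q[1]-q[0])[1])))
E
python3 -m jog '[[6.5,0.12,1.5,0.4,0.2,-1.4,0],[6.5,0,2,0,0,0,0],[6.5,0,2,0,0,0,0],[6.5,0,1,0,0,0,0],[6.5,0,0,0,0,0,0]]'; python3 go.py .3811 -.3353 .01 -.85
```

```text
[ 0.38119771 -0.33515585  0.008     ] 0.03837607139235473 0.02789998305570957 -0.29344417688219704
t: 37.65
tool_pos: [0.3869, -0.3399, 0.0288]
tool_rot: [-90.6, -0.6, -0.6]
contact_force: [-0.4, 1.0, 0.2]
grip_width: 0.76
t37.65 [ 0.3869 -0.3399  0.0288] [-90.63  -0.6   -0.61] F [-0.4  1.   0.2] g64.9mm
shift cm [-0.61  1.87  0.48] turn [0.63 0.23 0.6 ] q6 -144.1
```

```bash
python3 -m jog '[[6.5,-0.6,0.3,0.48,0.6,0.1,0.6],[6.5,-0.1,0.8,0.1,0,0,0],[6.5,0,0.5,0,0,0,0],[6.5,0,0,0,0,0,0]]'; python3 go.py .3811 -.3353 .01 -.6
```

```text
t: 38.05
tool_pos: [0.3809, -0.3351, 0.0143]
tool_rot: [-90.2, -0.1, -0.7]
contact_force: [0.1, 0.4, 0.4]
grip_width: 0.761
t38.05 [ 0.3809 -0.3351  0.0143] [-90.19  -0.11  -0.7 ] F [0.1 0.4 0.4] g65.0mm
shift cm [ 0.02  0.43 -0.02] turn [ 0.19 -0.1   0.11] q6 -144.0
```

```bash
python3 -m jog '[[6.5,0,0.45,0,0.2,0,0.1],[6.5,0,0.1,0,0,0,0],[6.5,0,0,0,0,0,0]]'; python3 go.py .3811 -.3353 .0095 -.6;python3 -m jog '[[3.2,0,0,0,0,0,0],[3.2,0,0,0,0,0,0],[3.2,0,0,0,0,0,0],[3.2,0,0,0,0,0,0],[3.2,0,0,0,0,0,0],[3.2,0,0,0,0,0,0]]' 25; python3 go.py .3811 -.3353 .0095 -.6;python3 -c "
from h import *
snap('wrist','b17')"
```

```text
t: 38.35
tool_pos: [0.3812, -0.3356, 0.0088]
tool_rot: [-90.0, -0.0, -0.7]
contact_force: [-1.4, 0.4, 0.9]
grip_width: 0.762
t38.35 [ 0.3812 -0.3356  0.0088] [-9.002e+01 -4.000e-02 -7.100e-01] F [-1.4  0.4  0.9] g65.1mm
shift cm [-0.01 -0.07  0.03] turn [ 0.02 -0.11  0.04] q6 -144.1
t: 38.95
tool_pos: [0.3821, -0.337, 0.0104]
tool_rot: [-90.2, -0.1, -0.7]
contact_force: [0.3, 0.1, -0.5]
grip_width: 0.459
t38.95 [ 0.3821 -0.337   0.0104] [-90.16  -0.13  -0.7 ] F [ 0.3  0.1 -0.5] g39.2mm
shift cm [-0.1   0.09  0.17] turn [ 0.16 -0.1   0.13] q6 -144.1
```

View pics/b17.png

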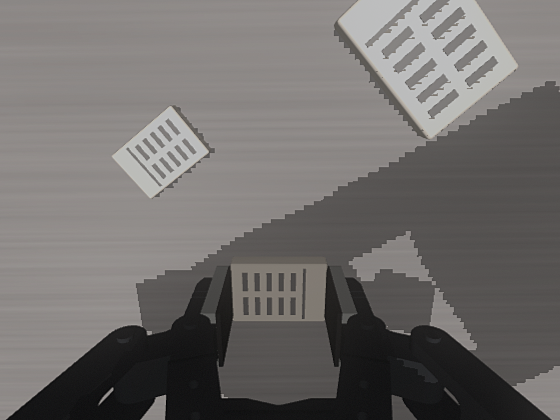

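```bash
python3 - <<'E'
from h import *
im,c=load('b17')
q=plane(c,[(232,264.5),(327,264),(326,320),(232,321)],.008);print(q.mean(0),q.round(4).tolist())
E
python3 -m jog '[[3.2,0,-1.5,0,0,0,0],[3.2,0,-3,0,0,0,0],[3.2,0,-3,0,0,0,0],[3.2,0,-3,0,0,0,0],[3.2,0,-1,0,0,0,0],[3.2,0,0,0,0,0,0]]' 25; python3 go.py .5343 -.1167 .1 2.8
```

```text
[ 0.38198573 -0.33639699  0.008     ] [[0.3683, -0.3556, 0.008], [0.3685, -0.3167, 0.008], [0.3956, -0.3163, 0.008], [0.3957, -0.3571, 0.008]]
t: 39.6
tool_pos: [0.3804, -0.3347, 0.1267]
tool_rot: [-89.9, 0.1, -0.7]
contact_force: [-0.5, -0.3, -0.5]
grip_width: 0.46
t39.60 [ 0.3804 -0.3347  0.1267] [-8.988e+01  8.000e-02 -7.100e-01] F [-0.5 -0.3 -0.5] g39.3mm
shift cm [15.12  2.7  21.99] turn [-0.13 -3.51 -0.07] q6 -144.1
```

```bash
python3 -m jog '[[3.2,2.5,0,3.7,0,-1.2,0],[3.2,2.5,0,3.7,0,-1.2,0],[3.2,2.5,0,3.7,0,-1.1,0],[3.2,2.5,0,3.7,0,0,0],[3.2,2.5,0,3.7,0,0,0],[3.2,2.2,0,3,0,0,0],[3.2,0,0,0,0,0,0]]'; python3 go.py .5343 -.1167 .06 2.8
```

```text
t: 40.3
tool_pos: [0.5215, -0.1078, 0.1162]
tool_rot: [-89.6, 0.6, 2.5]
contact_force: [-0.6, 0.3, -0.1]
grip_width: 0.461
t40.30 [ 0.5215 -0.1078  0.1162] [-89.56   0.6    2.51] F [-0.6  0.3 -0.1] g39.4mm
shift cm [ 1.3   5.6  -0.99] turn [-0.44 -0.29 -0.6 ] q6 -117.1
```

```bash
python3 -m jog '[[3.2,1.3,0.3,-1,-0.4,-0.2,-0.6],[3.2,0,1.8,0,0,0,0],[3.2,0,1.8,0,0,0,0],[3.2,0,1.8,0,0,0,0],[3.2,0,0,0,0,0,0]]'; python3 go.py .5343 -.1167 .015 2.8
```

```text
t: 40.8
tool_pos: [0.5304, -0.1154, 0.0488]
tool_rot: [-89.7, 0.6, 2.9]
contact_force: [-0.3, -0.2, -0.9]
grip_width: 0.456
t40.80 [ 0.5304 -0.1154  0.0488] [-89.73   0.58   2.93] F [-0.3 -0.2 -0.9] g39.0mm
shift cm [ 0.41  3.38 -0.17] turn [-0.27  0.13 -0.58] q6 -117.7
```

```bash
python3 -m jog '[[3.2,0.4,0.5,-0.15,-0.2,0.1,-0.6],[3.2,0,1,0,0,0,0],[3.2,0,1,0,0,0,0],[3.2,0,0.4,0,0,0,0],[3.2,0,0,0,0,0,0]]'; python3 go.py .5343 -.1167 .015 2.8
```

```text
t: 41.3
tool_pos: [0.5342, -0.1178, 0.0172]
tool_rot: [-89.9, -0.0, 2.7]
contact_force: [-0.8, -0.3, -0.3]
grip_width: 0.458
t41.30 [ 0.5342 -0.1178  0.0172] [-8.994e+01 -3.000e-02  2.740e+00] F [-0.8 -0.3 -0.3] g39.1mm
shift cm [0.02 0.22 0.11] turn [-0.06 -0.06  0.03] q6 -117.7
```

```bash
python3 -m jog '[[3.2,0,0.15,0.1,0,0,0],[3.2,0,0.12,0,0,0,0],[3.2,0,0.03,0,0,0,0],[3.2,0,0,0,0,0,0]]'; python3 go.py .5343 -.1167 .0145 2.8
```

```text
t: 41.7
tool_pos: [0.535, -0.1169, 0.015]
tool_rot: [-90.0, -0.1, 2.8]
contact_force: [-0.3, 0.2, 0.3]
grip_width: 0.46
t41.70 [ 0.535  -0.1169  0.015 ] [-90.    -0.13   2.76] F [-0.3  0.2  0.3] g39.2mm
shift cm [-0.07  0.05  0.03] turn [-0.   -0.04  0.13] q6 -117.6
```

```bash
python3 -m jog '[[3.2,-0.06,0.06,0,0,0,0],[3.2,0,0,0,0,0,0],[5,0,0,0,0,0,0],[5,0,0,0,0,0,0],[5,0,-0.5,0,0,0,0],[5,0,-2,0,0,0,0],[5,0,-4,0,0,0,0],[5,0,-4,0,0,0,0]]';python3 -m jog '[[8.5,-1,-4,1.5,0,0,0],[8.5,-1,-4,2,0,0,0],[8.5,-1,-2,2,0,0,0],[8.5,-0.5,-1,2,0,0,0],[8.5,0,0,2,0,0,0],[8.5,0,0,0,0,0,0],[8.5,0,0,0,0,0,0]]'; python3 go.py .5 -.01 .25 2.8;python3 -c "
from h import *
snap('wrist','c1');snap('top','c1t')"
```

```text
t: 42.5
tool_pos: [0.5299, -0.1152, 0.1175]
tool_rot: [-89.7, 0.5, 2.7]
contact_force: [0.3, -0.2, -0.5]
grip_width: 0.584
t: 43.2
tool_pos: [0.4934, -0.0214, 0.244]
tool_rot: [-90.1, -0.5, 2.7]
contact_force: [0.5, 1.0, 0.3]
grip_width: 0.996
t43.20 [ 0.4934 -0.0214  0.244 ] [-90.08  -0.5    2.7 ] F [0.5 1.  0.3] g85.0mm
shift cm [ 0.72 -0.6   1.11] turn [ 0.08 -0.1   0.5 ] q6 -109.1
```

View pics/c1.png

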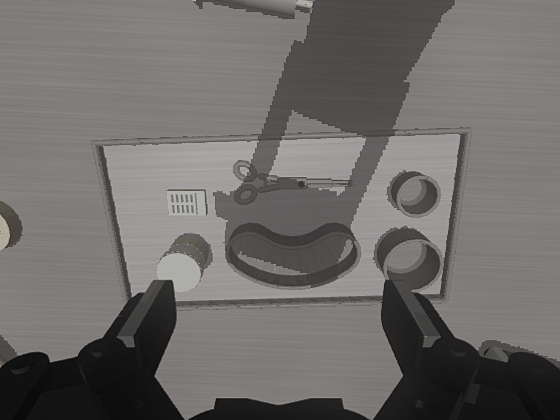

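Run:
```python
from h import *
im,_=load('c1')
for n,(x0,y0,w,h,f) in {"a":(150,180,110,120,5),"b":(215,210,155,85,5),"c":(365,160,85,140,4)}.items():
    cv2.imwrite(f"pics/z10{n}.png",cv2.convertScaleAbs(cv2.resize(im[y0:y0+h,x0:x0+w],None,fx=f,fy=f,interpolation=cv2.INTER_CUBIC),alpha=1.4,beta=-20))
```

```text
(no output)
```

View pics/z10a.png

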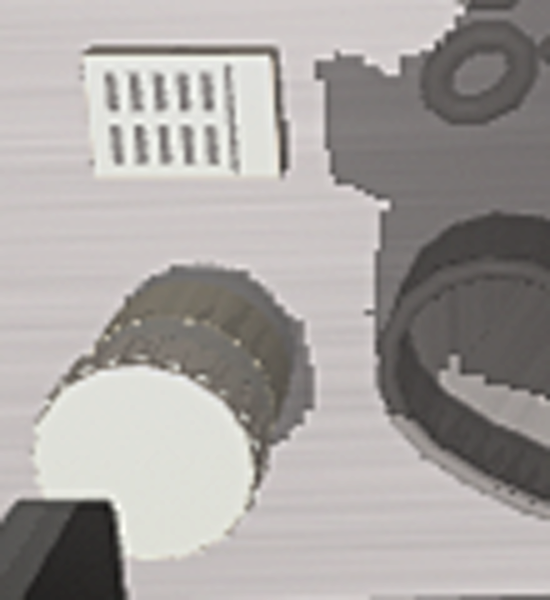

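View pics/z10b.png

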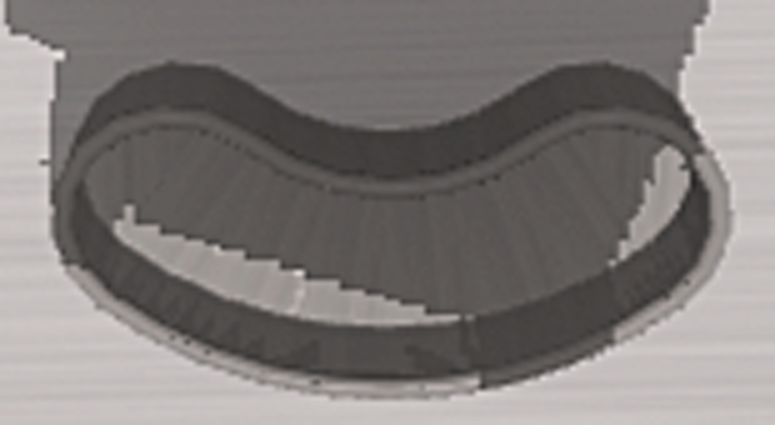

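View pics/z10c.png

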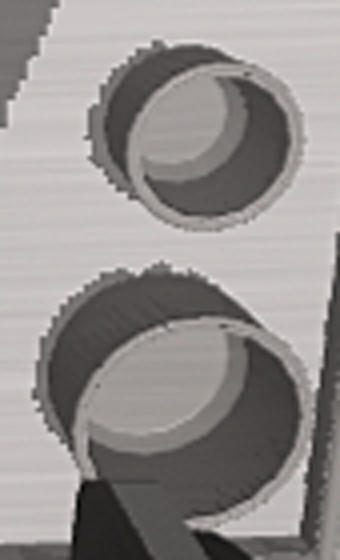

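Run:
```python
from dm import *
im,c=load('c1')
A=lambda p,x,y,f:np.array(p)/f+[x-.4,y-.4]
D=dishfit(c,{k:A(v,215,210,5) for k,v in {"L":(53,225),"R":(733,212),"lobeL":(175,108),"lobeR":(610,108),"back":(395,397)}.items()})
q=np.array([plane(c,A(v,150,180,5),.012)[0] for v in [(86,53),(271,52),(283,177),(98,177)]])
e=q[1]-q[0]+q[2]-q[3];print("cass",rel(D,q.mean(0)),"yaw",np.degrees(np.arctan2(-e[0],e[1])))
print("jar",rel(D,plane(c,A((146,461),150,180,5),.059)[0]),"small",rel(D,plane(c,A((216,146),365,160,4),.038)[0]),"large",rel(D,plane(c,A((193.5,423),365,160,4),.046)[0]))
```

```text
dish [ 0.5851 -0.0018] yaw 2.71 size 67.2 140.8
cass [ -56.8 -111.7] yaw 2.8638382845920254
jar [  -1.1 -112.6] small [-72.1 120.5] large [ -1.3 120.8]
```

View pics/c1t.png

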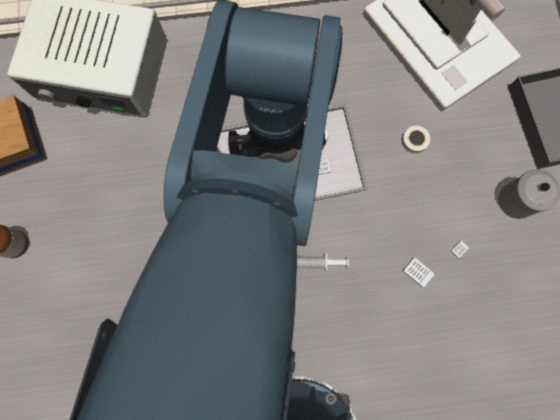

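All five items measure within about 1.5 mm of their targets, the dish has not moved, and the gripper is clear. I'm handing in.

```bash
python3 -c "
from h import *
st();print(arm.close_job())"
```

```text
t43.30 [ 0.4932 -0.0218  0.2434] [-90.05  -0.44   2.63] F [0.2 0.2 0.2] g85.1mm
the job is handed in; nothing more can be done
None
```

The biopsy tray is laid up around the kidney dish and handed in at about 43 s of the 128 s allowed. The dish did not move measurably, and the job reports no verdict of its own.

My last check was a wrist-camera picture of all the placed items, measured in the dish's frame in mm (x to the back, y to the left). The clamp figures come from the picture taken before the cassette was placed, though the clamp still lay in place in the last one.

| Item | Measured (x, y) | Target (x, y) | Result |
|---|---|---|---|
| Large pot | −1.3, 120.8 | 0, 120 | about 21 mm gap to the dish |
| Small pot | −72.1, 120.5 | −71, 120 | about 20 mm gap to the large pot |
| Jar | −1.1, −112.6 | 0, −112 | about 20.5 mm gap to the dish |
| Cassette (middle-sized) | −56.8, −111.7 | −56, −112 | flat, within about 0.2° of the dish, about 20 mm gap to the jar |
| Clamp | −78, +1 | −77, 0 | tips left, within about 0.5° of parallel, about 21 mm from its rings to the dish's lobes |

- **Disagreement:** separate pictures put the dish's angle at 2.6°, 2.7°, 2.75°, 3.0°, 3.0° and one outlier of 3.7°. I aimed at 2.75° to 3.0°.
- **Check that failed:** the arm hid the tray in the last top-camera picture, so the result rests on the wrist camera alone. Its calibration is good to about 2 mm.
- **Contact:** the force readings I took never went above about 2 N.

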